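# Zero the dial gauge on the master, then gauge the chocolate bar

### The arm

A 7-joint arm with a two-finger parallel gripper is mounted at the origin on a cart in front of the work surface, level with it; the furniture and walls round the work are solid. World frame = base frame: x ahead of the robot, y to its left, z up, the work surface at z = 0. Lengths are in m, angles in degrees, forces in N, time in s.
With the tool pointing down it reaches from about 0.425 to 0.875 m from the base axis. Payload 4.7 kg.
Tool frame: the origin (TCP) lies midway between the tips of the shut fingers; the grasp point (between the pads) lies 19 mm behind it; z points along the fingers, y is the line along which they close (so a half turn about z gives the same grasp; the last joint's range is limited). The gripper opens to 87 mm and grips with 3 to 60 N. Pads are 19 mm wide; open, the fingers measure 117 mm over their backs; the gripper's body (75 mm by 190 mm) begins 51 mm behind the grasp point.
Start: joints at [67.042, 18.392, -4.016, 83.108, 1.295, 78.541, -3.26], TCP at [0.262, -0.595, 0.223] pointing down, gripper open.
Joint ranges: [-163.93, 163.93], [-17.29, 119.83], [-79.2, 71.16], [3.27, 140.29], [-89.18, 269.18], [5.43, 117.66], [-154.24, 154.24]. Speed limits (degrees/s): [147.25, 147.25, 180, 180, 180, 180, 180].

### API

Orientations are given as [roll, pitch, yaw] about the fixed x, y, z axes, in that order (R = Rz(yaw) Ry(pitch) Rx(roll)).
In Python, from cell import env gives the robot as it stands. The module is installed in compiled form; this text tells all that it offers.
- The arm moves only by the tool step_arm, never from a script. Its argument "rows" is a list of rows, each an object with "angular": the turn, a rotation vector about the tool's x, y, z in units of pi rad (1.0 is pi rad), a list of three; "slide": the shift along the tool's x, y, z in units of 500 mm (1.0 is 500 mm), a list of three; "jaw": the opening, from 0 (shut) to 1 (fully open). A call has 1 to 10 rows; each row shifts and turns the commanded pose from where the row before left it, along the tool's axes as they then stand; what a row does not reach is not made up. A row lasts 1/8 s, in which the tool goes at most 62.5 mm and 10.7 degrees, less where a joint would pass 70% of its speed; a pose out of reach is approached as far as the arm can. A call with a number of a shift or a turn outside -1 to 1 is refused whole. A call with a gripper value outside its range is refused whole. The fingers move at their own pace and stop on an object; "newtons" is the grip in N (left out, the last holds). Time passes only in rows, so rows that do not move let the fingers close. It gives the time, the measured TCP pose, the force, the opening and the grip force at its end, in the units of the state.
- env.get_obs(): the state, without advancing time (a new reading comes with each control period).
- env.read_camera(name): name is "scene" or "top"; returns the picture (384x512x3 uint8, red, green, blue); there is no depth.
- env.camera_info(name): a dict with "fx", "fy", "cx", "cy" (pixels), "R" (3x3) and "t" (3): a world point X has camera coordinates R X + t. Camera axes: x right, y down, z forward; pixel columns grow to the right and rows downward; lengths in m; the calibration is good to about 2 mm. A picture is of the moment at which its call begins. camera_info takes no time and is no camera call.
- env.sign_off(): hands the job in; it is judged then, once.
The state is a dict: "time_s": time; "qpos": joint angles; "joint_velocities": joint speeds; "effort": joint torques, N m; "tool_pos": TCP position; "tool_rot": TCP orientation; "force": force on the tool from outside, world axes, zero at the start; "wrist_torque": the same for the moment, N m; "grip_width": finger opening in m; "grasp_force": force on a finger pad.
Only numpy, scipy, OpenCV 4.12 (cv2) and the standard library are available. Lean on these libraries where they do the work, as an engineer would, in place of code of your own. Each camera call takes 0.05 s, during which the arm holds its last target. There are 200 camera calls.

### The job

Check the height of the moulded chocolate bar on the dial gauge. Slide the aluminium master block fully home under the sprung tip and let go, turn the dial's rim until the zero mark stands right at the pointer, then lay the master back where it lay on the marble slab and slide the chocolate bar fully home instead. Leave the dial as you set it, showing the bar's difference, and do not disturb the jar, the ribbon spool or the carton.

Things in the scene. Friction and masses are not known exactly. Their poses are not given: they have to be found in the camera images.
- gauge: fixed dial comparator: grey base plate, steel anvil, column at the back, dial head overhanging the anvil. Origin on the table straight under the sprung tip; x is the loading direction (bars are slid in along +x), z up. Base plate 124 mm wide, 16 mm high, x = -35 to +140 mm. Steel anvil on it, 34 mm wide, top at z = 24 mm, x = -30 to +50 mm
- seat (a point): point on the anvil's top face straight under the tip, 24 mm above the gauge's origin, axes as the gauge's. A bar that is fully home has its far end against the steel end stop (stop face 60 mm beyond this point along +x, 18 mm higher at its top) and so its origin here
- mouth (a point): middle of the flared mouth of the guide slot, at anvil height, 18 mm before seat. Behind it two steel guides, 14 mm higher than the anvil, stand 40 mm apart (a bar is 36 mm wide) from 6 mm before to 50 mm beyond the seat. Nothing but the anvil and the base plate lies before the mouth, so fingers can hold the rear 40 mm of a bar that is home
- tip (a point): lowest point of the sprung tip, a polished ball of radius 8 mm that moves straight up. Free, it is 21.5 mm above the anvil (give or take head), lower than the top of a bar, whose bevelled end must push it up (2 to 4 N). The head above it reaches 31 mm out all round from 72 to 126 mm over the table, so a hand holding a bar there must lean back toward -x by 25 to 45 degrees
- column (a point): top of the steel column, 120 mm above the table, 102 mm beyond the tip's axis; a bracket 22 mm wide, its top 95 mm above the table, joins it to the dial head; a clamp of radius 18 mm with a small black knob toward +y sits on it
- dial (a point): centre of the dial's top, 126 mm above the table, turning with the rim. Rim: upright dark knurled cylinder 62 mm in diameter, 100 to 126 mm above the table, gripped across from above. The point's -x axis points to the zero mark (broad black bar on the white dial, continued by a white bar on the rim)
- pointer_tip (a point): tip of the black pointer, 25 mm from the dial's centre, 122 mm above the table (give or take head)
- bezel (a joint): angle of the rim with the dial, rad, clockwise from above positive, range -2.9 to 2.9. It turns stiffly (0.05 N m) and stays where it is left. At 0 the zero mark points to the gauge's -x. The dial is zeroed when bezel equals pointer
- pointer (a joint): angle of the pointer, rad, clockwise from above positive, 0 when the tip is free (then it points to the gauge's -x); it grows by 0.3 rad for each mm that the tip is lifted. On the master it stands somewhere from 0.9 to 1.8, depending on head
- plunger (a joint): lift of the sprung tip, m, 0 when free, at most 0.010
- head (a joint): height at which the dial head was left clamped on the column, m from its nominal height, -0.0015 to 0.0015; clamped firmly, not to be moved
- slab: fixed marble slab 160 x 160 x 12 mm lying on the table; the master and the bar lie on it side by side, 77 mm apart, along its x. Origin at the centre of its underside
- master: plain grey aluminium master block, 120 mm long (x), 36 mm wide (y), 26 mm high, 0.22 kg; both ends bevelled on top (7 mm down over the last 12 mm). Origin at the centre of its underside. Loose
- bar: moulded chocolate bar of brown segments, 120 mm long (x), 36 mm wide (y), nominally 26 mm high but up to 2.5 mm higher (that is to be gauged), both ends bevelled on top (8.5 mm down over the last 14 mm), about 0.15 kg. Origin at the centre of its underside. Loose
- jar: glass jar with black lid, 68 mm across, 66 mm high, a bystander
- spool: spool of cream ribbon lying flat, about 70 mm across, 26 mm high, a bystander
- carton: cream carton, 38 x 50 x 126 mm, standing, a bystander
Mind the look-alikes: they are no part of the job. Leave any turquoise look-alike of the master alone.

How it is judged (in metres and radians):
On the way, in this order (a step that is already met when the one before it is completed fails the run):
1. the master block is fully home under the tip and let go (x of master in the frame of seat between -0.006 and 0.004 m and y of master in the frame of seat between -0.006 and 0.006 m and z of master in the frame of seat between -0.003 and 0.003 m and angle between master's own z axis and vertical below 0.05 rad and contact force between the fingers and master below 0.2 N), for 0.2 s.
2. with the master home, the zero mark stands at the pointer and the rim is let go (x of master in the frame of seat between -0.006 and 0.004 m and z of master in the frame of seat between -0.003 and 0.003 m and x of pointer_tip in the frame of dial below -0.015 m and y of pointer_tip in the frame of dial between -0.003 and 0.003 m and contact force between the fingers and gauge below 0.2 N and contact force between the fingers and master below 0.2 N), for 0.3 s.
3. the master lies back on the slab where it lay, let go (distance of master from where it was at the start of the episode below 0.035 m and angle between master's own z axis and vertical below 0.05 rad and linear speed of master below 0.02 m/s and contact force between the fingers and master below 0.2 N and contact force between master and slab above 0.5 N), for 0.2 s.
At the end, for the whole second after the job is handed in: Chocolate bar flat and at rest on the anvil, end within 6 mm of the stop; dial still as zeroed on the master (mark within 3 mm of the pointer tip), so the pointer shows the bar's own difference (within 4 mm at its tip); master flat and at rest on the slab, within 35 mm of where it lay (x of bar in the frame of seat between -0.006 and 0.004 m and y of bar in the frame of seat between -0.006 and 0.006 m and z of bar in the frame of seat between -0.003 and 0.003 m and angle between each of bar, master's own z axis and vertical below 0.05 rad and linear speed of each of bar, master below 0.01 m/s and x of pointer_tip in the frame of dial below -0.015 m and y of pointer_tip in the frame of dial between 0.01 and 0.0178 m and distance of master from where it was at the start of the episode below 0.035 m); the robot touches nothing.
It fails at once if a bystander is pushed more than 3 cm or tipped (distance of any of jar, spool, carton from where it was at the start of the episode above 0.03 m or angle between any of carton, jar's own z axis and vertical above 0.3 rad).
It also fails if it takes over 72 s, if anything falls off the work surface, if the arm or the gripper's body presses on something with over 40 N, if the wrist force passes 120 N, or if a joint passes its speed limit or range.

## Working session

There is one attempt and no reset: what is moved stays moved. The work goes in short steps, Python scripts to look and compute and a tool call to move; the robot and the scene stay as the last step left them, time stands still between calls to the robot, and variables do not carry over. Pictures are saved under pics/ and viewed, at most 10 in all, crops included, and the job is handed in when it is done.

Besides the shell and the picture viewer there is one more tool, called after ">>>" as name(argument=value, ...) on one line, values as JSON. step_arm: Moves the arm, as the interface text tells. Shifts and turns lie within -1 to 1; 1 stands for 500 mm of shift or pi rad of turn. Its arguments: {"type":"object","properties":{"rows":{"type":"array"},"newtons":{"type":"number"}},"required":["rows"]}

```bash
mkdir -p pics; cat > h.py <<'E'
import numpy as np,cv2
from cell import env
def cam(n):
    c=env.camera_info(n);R=np.array(c['R']);t=np.array(c['t']);K=np.array([[c['fx'],0,c['cx']],[0,c['fy'],c['cy']],[0,0,1]]);return K,R,t
def ray(n,u,v):
    K,R,t=cam(n);return -R.T@t,R.T@np.linalg.solve(K,[u,v,1.])
def plane(n,u,v,z):
    o,d=ray(n,u,v);return o+d*(z-o[2])/d[2]
def proj(n,X):
    K,R,t=cam(n);p=K@(R@np.asarray(X,float)+t);return p[:2]/p[2]
def tri(a,ua,b,ub):
    o,d=ray(a,*ua);p,e=ray(b,*ub);A=np.stack([d,-e],1);s=np.linalg.lstsq(A,p-o,rcond=None)[0]
    x,y=o+d*s[0],p+e*s[1];return (x+y)/2,np.linalg.norm(x-y)
def save(n,f):
    im=env.read_camera(n);cv2.imwrite('pics/'+f,im[:,:,::-1]);return im
E
python3 - <<'E'
from h import *
print({k:np.round(v,3).tolist() for k,v in env.get_obs().items()})
a=save('scene','s0.png');b=save('top','t0.png')
for n in('scene','top'):print(n,cam(n)[0].round(1).tolist(),ray(n,256,192))
E
```

```text
{'time_s': 0.0, 'qpos': [67.041, 18.438, -4.016, 83.174, 1.295, 78.54, -3.259], 'joint_velocities': [0.062, -0.055, -0.014, -0.112, -0.081, 0.082, 0.001], 'effort': [-0.001, -49.129, -0.404, -31.252, -0.064, 0.044, 0.0], 'tool_pos': [0.262, -0.594, 0.221], 'tool_rot': [-179.893, 0.005, 23.77], 'force': [-0.191, 0.762, 0.747], 'wrist_torque': [-0.026, 0.015, 0.04], 'grasp_force': 0.0, 'grip_width': 0.087}
scene [[381.6, 0.0, 260.4], [0.0, 381.6, 192.2], [0.0, 0.0, 1.0]] (array([0.2145968 , 0.21314732, 0.7460916 ]), array([ 0.45565803, -0.46188817, -0.76102976]))
top [[367.2, 0.0, 254.2], [0.0, 367.2, 185.7], [0.0, 0.0, 1.0]] (array([ 0.41787441, -0.18572624,  1.10730287]), array([ 0.16664989, -0.01900355, -0.98599473]))
```

View pics/s0.png

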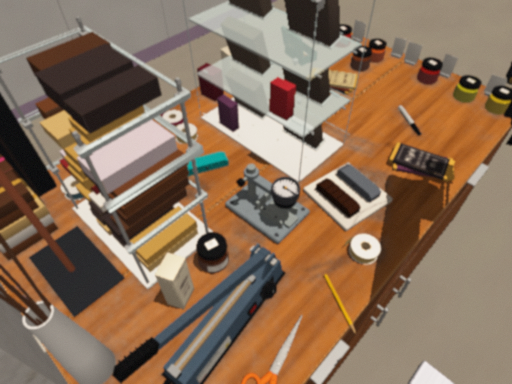

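View pics/t0.png

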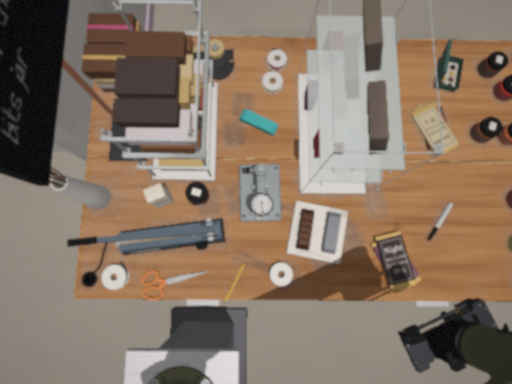

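The top view shows the gauge at about (260,195) with its column up-image, the slab at (318,232), the bar at (306,227) and the grey master at (331,232). The turquoise look-alike is at (258,121), the jar at (197,192), the carton at (156,195) and the ribbon spool at (281,273). The scene view shows the same objects.

```bash
python3 - <<'E'
import cv2,numpy as np
t=cv2.imread('pics/t0.png')[155:275,225:365];s=cv2.imread('pics/s0.png')[155:240,215:395]
t=cv2.resize(t,None,fx=4,fy=4,interpolation=cv2.INTER_CUBIC);s=cv2.resize(s,None,fx=4,fy=4,interpolation=cv2.INTER_CUBIC)
cv2.imwrite('pics/tc.png',t);cv2.imwrite('pics/sc.png',s)
from h import *
for z in(0,.04,.126):print(z,plane('top',260,205,z),plane('top',256,192,z),plane('top',356,192,z),plane('top',256,92,z))
E
```

```text
0 [ 0.56507099 -0.21941336  0.        ] [ 0.60502744 -0.20706783  0.        ] [ 0.60754257 -0.51422848  0.        ] [ 0.93167259 -0.2055281   0.        ]
0.04 [ 0.55975369 -0.21819645  0.04      ] [ 0.59826676 -0.20629689  0.04      ] [ 0.60069104 -0.50236173  0.04      ] [ 0.91311224 -0.20481278  0.04      ]
0.126 [ 0.54832149 -0.2155801   0.126     ] [ 0.5837313  -0.20463937  0.126     ] [ 0.58596023 -0.47684821  0.126     ] [ 0.87320749 -0.20327485  0.126     ]
```

View pics/tc.png

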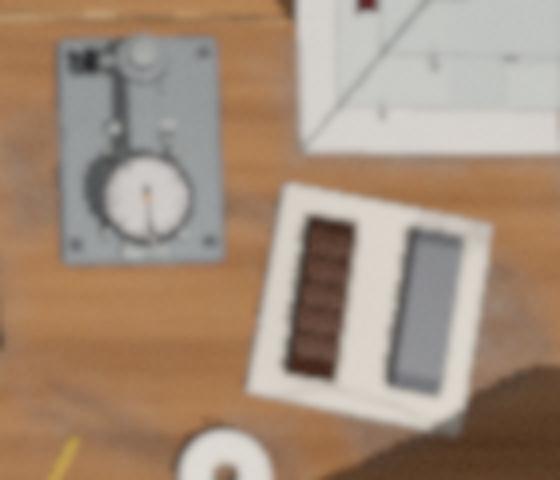

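View pics/sc.png

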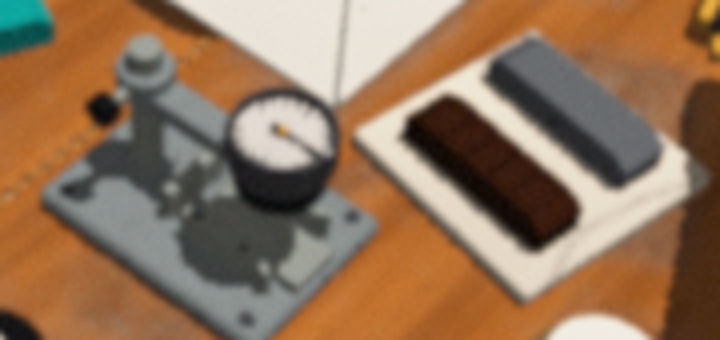

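The crops show: base plate corners in the top crop at (57,37),(216,36),(224,262),(64,265); dial centre at (148,197) with the pointer down-image; bar at (320,298); master at (426,310). In the scene crop, the dial centre is at (283,128), and the bar and master tops are clear.

```bash
cat > m.py <<'E'
from h import *
def feats(n,im,box):
    u0,v0,u1,v1=box;c=cv2.resize(im[v0:v1,u0:u1],None,fx=8,fy=8,interpolation=cv2.INTER_CUBIC)
    hsv=cv2.cvtColor(c,cv2.COLOR_RGB2HSV).astype(int);return c,hsv,(lambda p:((np.asarray(p,float)+.5)/8-.5)+[u0,v0])
def biggest(m):
    m=cv2.morphologyEx(m.astype(np.uint8),cv2.MORPH_OPEN,np.ones((9,9)))
    m=cv2.morphologyEx(m,cv2.MORPH_CLOSE,np.ones((21,21)))
    cs=cv2.findContours(m,0,2)[0];return max(cs,key=cv2.contourArea)
E
python3 - <<'E'
from m import *
T=cv2.imread('pics/t0.png')[:,:,::-1];S=cv2.imread('pics/s0.png')[:,:,::-1]
out={}
for n,im,bx in(('top',T,(284,198,352,266)),('scene',S,(304,160,394,228))):
    c,h,f=feats(n,im,bx);V=h[...,2];Sx=h[...,1];H=h[...,0]
    bar=biggest((V<120)&(H<18)&(Sx>90)&((np.indices(V.shape)[1]<8*30) if n=='top' else True))
    mas=biggest((H>90)&(H<135)&(V>80)&(V<175)&(Sx>18))
    for k,q in(('bar',bar),('master',mas)):
        r=cv2.minAreaRect(q);out[n,k]=f(cv2.boxPoints(r));print(n,k,cv2.contourArea(q)/64,out[n,k].round(1).tolist(),f(r[0]).round(1))
for k in('bar','master'):
    P=np.array([plane('top',*p,.038)[:2] for p in out['top',k]]);print(k,P.round(4).tolist(),'c',P.mean(0).round(4),'edges',[np.round(np.linalg.norm(P[i]-P[i-1]),4) for i in range(4)],np.degrees(np.arctan2(*(P[1]-P[0])[::-1])),np.degrees(np.arctan2(*(P[2]-P[1])[::-1])))
g=lambda p:(np.array(p)+.5)/4-.5+[225,155]
gs=lambda p:(np.array(p)+.5)/4-.5+[215,155]
P=np.array([plane('top',*g(p),.016) for p in[(57,37),(216,36),(224,262),(64,265)]]);print('base',P.round(4).tolist())
print('sc base',[plane('scene',*gs(p),.016).round(4).tolist() for p in[(378,217),(45,195)]])
# dial white disc
for n,im,bx in(('top',T,(245,188,278,220)),('scene',S,(265,170,305,210))):
    c,h,f=feats(n,im,bx);q=biggest((h[...,2]>165)&(h[...,1]<70));e=cv2.fitEllipse(q);out[n]=f(e[0]);print('dial',n,out[n],np.array(e[1])/8)
print('dial tri',tri('top',out['top'],'scene',out['scene']),plane('top',*out['top'],.124),plane('scene',*out['scene'],.124))
print('slab top', [plane('top',*g(p),.012)[:2].round(4).tolist() for p in[(285,183),(492,225),(452,433),(247,393)]])
E
```

```text
Traceback (most recent call last):
  File "m.py", line 8, in biggest
    cs=cv2.findContours(m,0,2)[0];return max(cs,key=cv2.contourArea)
                                         ~~~^^^^^^^^^^^^^^^^^^^^^^^^
ValueError: max() iterable argument is empty
```

```bash
cat > run1.py <<'E'
from m import *
T=cv2.imread('pics/t0.png')[:,:,::-1];S=cv2.imread('pics/s0.png')[:,:,::-1]
out={}
for n,im,bx in(('top',T,(284,198,352,266)),('scene',S,(304,160,394,228))):
    c,h,f=feats(n,im,bx);V=h[...,2];Sx=h[...,1];H=h[...,0]
    x=np.indices(V.shape)[1]
    if n=='top':print(h[34*8,47*8],h[30*8,20*8])
    else:print(h[22*8,55*8],h[35*8,30*8])
    # slab-hull mask : dark or non-white pixels enclosed by the slab
    D=V<150
    bar=biggest(D&(Sx>80)&(x<240 if n=='top' else x<8*58))
    mas=biggest(D&(Sx<80)&((H>90)|(Sx<30)))
    for k,q in(('bar',bar),('master',mas)):
        r=cv2.minAreaRect(q);out[n,k]=f(cv2.boxPoints(r));print(n,k,cv2.contourArea(q)/64,out[n,k].round(1).tolist(),f(r[0]).round(1))
for k in('bar','master'):
    P=np.array([plane('top',*p,.038)[:2] for p in out['top',k]]);print(k,P.round(4).tolist(),'c',P.mean(0).round(4),'edges',[np.round(np.linalg.norm(P[i]-P[i-1]),4) for i in range(4)],np.degrees(np.arctan2(*(P[1]-P[0])[::-1])),np.degrees(np.arctan2(*(P[2]-P[1])[::-1])))
g=lambda p:(np.array(p)+.5)/4-.5+[225,155]
gs=lambda p:(np.array(p)+.5)/4-.5+[215,155]
P=np.array([plane('top',*g(p),.016) for p in[(57,37),(216,36),(224,262),(64,265)]]);print('base',P.round(4).tolist())
print('sc base',[plane('scene',*gs(p),.016).round(4).tolist() for p in[(378,217),(45,195)]])
for n,im,bx in(('top',T,(245,188,278,220)),('scene',S,(265,170,305,210))):
    c,h,f=feats(n,im,bx);q=biggest((h[...,2]>165)&(h[...,1]<70));e=cv2.fitEllipse(q);out[n]=f(e[0]);print('dial',n,out[n],np.array(e[1])/8)
print('dial tri',tri('top',out['top'],'scene',out['scene']),plane('top',*out['top'],.124),plane('scene',*out['scene'],.124))
print('slab top', [plane('top',*g(p),.012)[:2].round(4).tolist() for p in[(285,183),(492,225),(452,433),(247,393)]])
# two-view heights: matching corners read by eye (crop px)
for nm,a,b in(('bar far end top-left',(310,220),(452,100)),('bar near end right',(334,378),(578,215)),('master far right',(463,237),(537,42)),('master near right',(440,388),(658,150)),('slab right-near',(452,433),(524,300)),('slab far left',(285,183),(357,130)),('slab near left',(247,393),(524,300)),('slab right',(492,225),(535,30))):
    p,e=tri('top',g(a),'scene',gs(b));print(nm,p.round(4),round(e,4))
E
python3 run1.py
```

```text
[100   5 145] [  8 104  98]
top bar 380.6640625 [[296.9, 247.2], [302.4, 209.5], [312.8, 211.0], [307.3, 248.7]] [304.8 229.1]
top master 521.75 [[320.0, 250.9], [326.5, 211.0], [340.4, 213.3], [333.9, 253.2]] [330.2 232.1]
[114  11 111] [  9 192  57]
scene bar 703.0390625 [[314.3, 187.3], [325.2, 174.8], [361.2, 206.2], [350.3, 218.7]] [337.7 196.8]
scene master 724.75 [[334.6, 174.0], [345.6, 160.5], [382.3, 190.5], [371.3, 203.9]] [358.4 182.2]
bar [[0.4385, -0.3247], [0.5477, -0.3427], [0.5434, -0.3732], [0.4343, -0.3546]] c [ 0.491  -0.3488] edges [np.float64(0.0302), np.float64(0.1107), np.float64(0.0308), np.float64(0.1107)] -9.373656296649964 -98.00382597960511
master [[0.4284, -0.3911], [0.5438, -0.4134], [0.5374, -0.4542], [0.4222, -0.4311]] c [ 0.483  -0.4225] edges [np.float64(0.0405), np.float64(0.1176), np.float64(0.0413), np.float64(0.1176)] -10.93278129569852 -98.9048936795866
base [[0.689, -0.154, 0.016], [0.691, -0.2756, 0.016], [0.5181, -0.2804, 0.016], [0.515, -0.1615, 0.016]]
sc base [[0.5209, -0.2796, 0.016], [0.6801, -0.1528, 0.016]]
dial top [261.38207245 203.92118835] [18.6143322 19.2818718]
dial scene [285.03169441 187.81657219] [16.07675934 23.10078812]
dial tri (array([ 0.55227396, -0.21950486,  0.11904813]), np.float64(0.00011745597480215103)) [ 0.55155018 -0.21936585  0.124     ] [ 0.54965973 -0.21606171  0.124     ]
slab top [[0.5784, -0.3273], [0.5477, -0.4827], [0.3944, -0.447], [0.4224, -0.297]]
bar far end top-left [ 0.5342 -0.3427  0.0647] 0.022
bar near end right [ 0.433  -0.3601  0.0205] 0.0011
master far right [ 0.5347 -0.4582  0.0256] 0.0051
master near right [ 0.426  -0.4377  0.0202] 0.0015
slab right-near [ 0.4348 -0.4611 -0.1807] 0.1083
slab far left [ 0.5775 -0.3278  0.0118] 0.002
slab near left [ 0.4232 -0.2972  0.0061] 0.0018
slab right [ 0.5479 -0.4839  0.0084] 0.0006
```

```bash
cat > plan.py <<'E'
from h import *
from scipy.spatial.transform import Rotation as Ro
def target(yaw,tilt):return Ro.from_euler('xyz',[180,-tilt,yaw],degrees=True)
def plan(pos,yaw,tilt,R0=None,p0=None):
    o=env.get_obs();R=R0 or Ro.from_euler('xyz',o['tool_rot'],degrees=True);p=np.array(o['tool_pos'] if p0 is None else p0)
    T=target(yaw,tilt)
    w=(R.inv()*T).as_rotvec()/np.pi;d=(np.array(pos)-p)
    print('turn',w.round(4),'minrows',np.ceil(np.abs(np.linalg.norm(w)*180/10.7)),'slide(after turn)',(T.inv().apply(d)/.5).round(4),'dist mm',round(1000*np.linalg.norm(d),1))
E
python3 - <<'E'
from plan import *
plan([.4467,-.418,.11],-11,35)
print(target(-11,35).as_matrix().round(3))
plan([.4467,-.418,.02],-11,35,target(-11,35),[.4467,-.418,.11])
E
```

```text
turn [-0.0595  0.1886  0.1869] minrows 5.0 slide(after turn) [ 0.1144 -0.417   0.3525] dist mm 279.0
[[ 0.804 -0.191  0.563]
 [-0.156 -0.982 -0.109]
 [ 0.574  0.    -0.819]]
turn [0. 0. 0.] minrows 0.0 slide(after turn) [-0.1032 -0.      0.1474] dist mm 90.0
```

>>> step_arm(rows=[{"angular": [-0.0119,0.0377,0.0374],"slide": [0,0,0],"jaw": 0.7},{"angular": [-0.0119,0.0377,0.0374],"slide": [0,0,0],"jaw": 0.7},{"angular": [-0.0119,0.0377,0.0374],"slide": [0,0,0],"jaw": 0.7},{"angular": [-0.0119,0.0377,0.0374],"slide": [0,0,0],"jaw": 0.7},{"angular": [-0.0119,0.0377,0.0374],"slide": [0,0,0],"jaw": 0.7},{"angular": [0,0,0],"slide": [0.0229,-0.0834,0.0705],"jaw": 0.7},{"angular": [0,0,0],"slide": [0.0229,-0.0834,0.0705],"jaw": 0.7},{"angular": [0,0,0],"slide": [0.0229,-0.0834,0.0705],"jaw": 0.7},{"angular": [0,0,0],"slide": [0.0229,-0.0834,0.0705],"jaw": 0.7},{"angular": [0,0,0],"slide": [0.0229,-0.0834,0.0705],"jaw": 0.7}], newtons=40)

```text
time_s: 1.35
tool_pos: [0.4479, -0.4173, 0.1101]
tool_rot: [179.9, -35.0, -11.0]
force: [-0.1, -0.9, -0.5]
grip_width: 0.0612
grasp_force: 0.0
```

>>> step_arm(rows=[{"angular": [0,0,0],"slide": [-0.034,0,0.049],"jaw": 0.7},{"angular": [0,0,0],"slide": [-0.034,0,0.049],"jaw": 0.7},{"angular": [0,0,0],"slide": [-0.034,0,0.049],"jaw": 0.7},{"angular": [0,0,0],"slide": [0,0,0],"jaw": 0.7}])

```text
time_s: 1.85
tool_pos: [0.4471, -0.4181, 0.0199]
tool_rot: [-179.9, -35.0, -11.1]
force: [0.0, -0.4, 0.8]
grip_width: 0.061
grasp_force: 0.0
```

```bash
python3 - <<'E'
from h import *
o=env.get_obs();print(o['tool_pos'],o['force'])
a=save('top','t1.png')[180:275,270:370];b=save('scene','s1.png')[140:235,300:400]
cv2.imwrite('pics/c1.png',cv2.resize(np.hstack([a,b])[:,:,::-1],None,fx=4,fy=4,interpolation=cv2.INTER_CUBIC))
E
```

```text
[ 0.4471095  -0.41809554  0.0198571 ] [ 0.016014   -0.42305145  0.81283023]
```

View pics/c1.png

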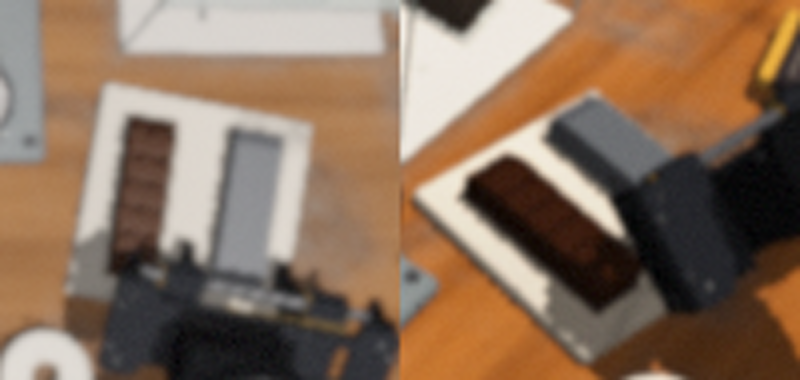

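The picture shows the fingers straddling the master: finger tips at about (185,250) and (283,270) in the crop, with the master between them and the bar untouched. Now close and lift.

>>> step_arm(rows=[{"angular": [0,0,0],"slide": [0,0,0],"jaw": 0.3},{"angular": [0,0,0],"slide": [0,0,0],"jaw": 0.3},{"angular": [0,0,0],"slide": [0,0,0],"jaw": 0.3},{"angular": [0,0,0],"slide": [0,0,0],"jaw": 0.3},{"angular": [0,0,0],"slide": [0,0,0],"jaw": 0.3},{"angular": [0,0,0],"slide": [0.023,0,-0.0328],"jaw": 0.3},{"angular": [0,0,0],"slide": [0.046,0,-0.0656],"jaw": 0.3},{"angular": [0,0,0],"slide": [0,0,0],"jaw": 0.3}], newtons=45)

```text
time_s: 2.95
tool_pos: [0.4485, -0.42, 0.0841]
tool_rot: [179.6, -35.2, -10.8]
force: [-0.7, 0.4, -3.1]
grip_width: 0.0357
grasp_force: 45.0
```

```bash
python3 - <<'E'
from plan import *
o=env.get_obs();print(o['tool_pos'],o['force'],o['grasp_force'],o['grip_width'])
im=save('top','t2.png');c,h,f=feats=__import__('m').feats('top',im,(300,180,352,250))
E
python3 - <<'E'
from plan import *
y=1.8;c,s=np.cos(np.radians(y)),np.sin(np.radians(y));G=np.array([.551,-.2195])
g=lambda x,z,dy=0:[*(G+[c*x-s*dy,s*x+c*dy]),z]
p=g(-.036-.084,.10);print(p);plan(p,y,35)
E
```

```text
[ 0.4485468  -0.41998672  0.08405125] [-0.71222422  0.4330082  -3.11141141] 44.96468044817448 0.03571421365148738
[np.float64(0.43105921275611225), np.float64(-0.2232692910893754), 0.1]
turn [ 0.0414 -0.0003 -0.0575] minrows 2.0 slide(after turn) [ 0.0036 -0.3917 -0.0417] dist mm 197.0
```

View pics/t2.png

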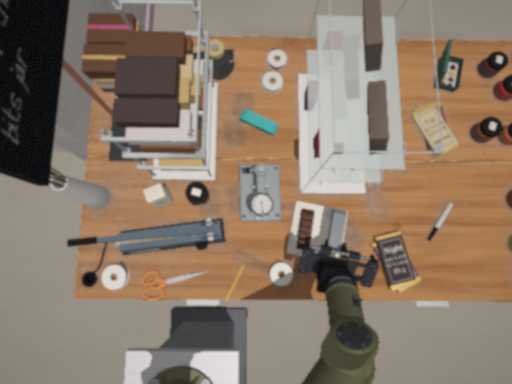

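Grip is firm: the master is lifted off the slab at (333,240), still in line with the fingers, and the bar is untouched. Next, carry it to a point in front of the gauge, clear of the head.

```bash
cat >> plan.py <<'E'
G=np.array([.551,-.2195]);Y=1.8
def g(x,z,dy=0):
    c,s=np.cos(np.radians(Y)),np.sin(np.radians(Y));return [*(G+[c*x-s*dy,s*x+c*dy]),z]
E
python3 - <<'E'
from plan import *
plan(g(-.140,.085),Y,35);T=target(Y,35)
for d in([0,0,-.01],[.01*np.cos(np.radians(Y)),.01*np.sin(np.radians(Y)),0]):print((T.inv().apply(d)/.5).round(4))
E
```

```text
turn [ 0.0414 -0.0003 -0.0575] minrows 2.0 slide(after turn) [-0.0464 -0.3917 -0.0401] dist mm 198.2
[-0.0115 -0.      0.0164]
[ 0.0164 -0.      0.0115]
```

>>> step_arm(rows=[{"angular": [0,0,0],"slide": [-0.0164,0,-0.0115],"jaw": 0.3},{"angular": [0.0138,0,-0.0192],"slide": [0,0,0],"jaw": 0.3},{"angular": [0.0138,0,-0.0192],"slide": [0,0,0],"jaw": 0.3},{"angular": [0.0138,0,-0.0192],"slide": [0,0,0],"jaw": 0.3},{"angular": [0,0,0],"slide": [-0.006,-0.0784,-0.0057],"jaw": 0.3},{"angular": [0,0,0],"slide": [-0.006,-0.0784,-0.0057],"jaw": 0.3},{"angular": [0,0,0],"slide": [-0.006,-0.0784,-0.0057],"jaw": 0.3},{"angular": [0,0,0],"slide": [-0.006,-0.0784,-0.0057],"jaw": 0.3},{"angular": [0,0,0],"slide": [-0.006,-0.0784,-0.0057],"jaw": 0.3},{"angular": [0,0,0],"slide": [0,0,0],"jaw": 0.3}])

```text
time_s: 4.25
tool_pos: [0.4113, -0.2201, 0.0849]
tool_rot: [180.0, -35.0, 2.0]
force: [0.2, -0.8, -2.8]
grip_width: 0.0357
grasp_force: 45.0
```

```bash
python3 - <<'E'
from plan import *
o=env.get_obs();print(o['qpos']);plan(g(-.140,.04),Y,35)
T=save('top','t3.png');S=save('scene','s3.png')
a=cv2.resize(T[150:270,210:310],None,fx=4,fy=4,interpolation=2);b=cv2.resize(S[140:260,205:305],None,fx=4,fy=4,interpolation=2)
cv2.imwrite('pics/c3.png',np.hstack([a,b])[:,:,::-1])
E
```

```text
[ 66.45581232 -12.13239875 -21.07360172 140.16009975 -52.76709367
  37.56608908  -3.86944413]
turn [-0.0003 -0.0002  0.0007] minrows 1.0 slide(after turn) [-0.0521  0.0076  0.0731] dist mm 45.0
```

View pics/c3.png

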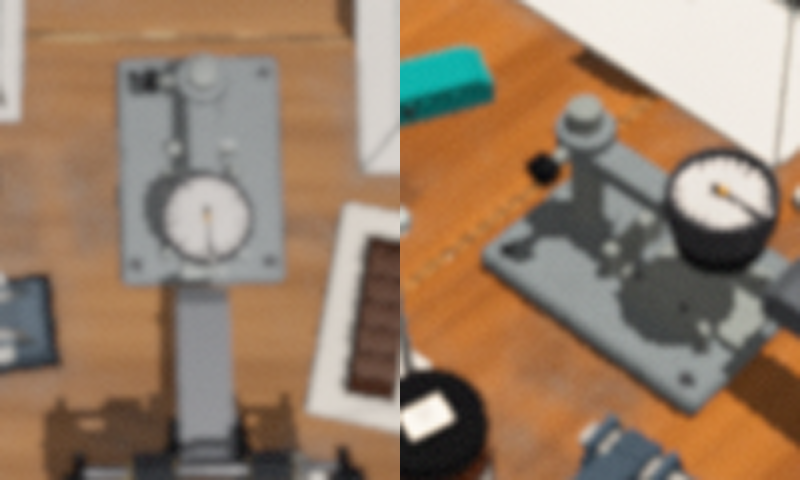

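The master hangs straight in front of the gauge: in the left crop its far edges are at X 177–232, Y 288; the dial centre is (207,213) and the base plate spans X 121–283. I'll compare master and gauge within the same camera.

```bash
python3 - <<'E'
from plan import *
q=lambda X,Yy:((X+.5)/4-.5+210,(Yy+.5)/4-.5+150)
def gl(p):
    d=np.array(p[:2])-G;t=np.radians(Y);return np.round([d@[np.cos(t),np.sin(t)]*1000,d@[-np.sin(t),np.cos(t)]*1000],1)
zt=.085-.008+.026
for X in((177,232,290),(176,236,420)):
    print([gl(plane('top',*q(x,X[2]),zt)) for x in X[:2]])
print('tcp',gl(env.get_obs()['tool_pos']))
im=cv2.imread('pics/t3.png')
row=im[230,240:280].astype(int);print(row.sum(1)//3); print(im[245,240:280].astype(int).sum(1)//3)
print('base',[gl(plane('top',*q(*p),.016)) for p in[(119,57),(277,58),(284,282),(124,284)]],'column',gl(plane('top',*q(202,75),.12)),'dial',gl(plane('top',*q(207,213),.124)))
E
```

```text
[array([-46.2,  21.3]), array([-47.2, -16.3])]
[array([-133.4,   24.2]), array([-134.5,  -16.1])]
tcp [-140.9    2.7]
[130 130 127 130 130 129 128 123 116  96  78  70  73  90 114 133 141 142
 143 141 143 142 141 142 142 143 142 140 135 130 131 131 128 129 130 129
 130 129 128 130]
[120 118 116 116 117 115 115 115 114  99  79  63  64  81 108 134 145 146
 148 146 146 147 146 147 147 147 145 140 129 121 118 117 117 116 115 116
 115 116 117 117]
base [array([140. ,  59.6]), array([136.5, -61.2]), array([-34.8, -59.9]), array([-33.4,  59.1])] column [100.    0.5] dial [3.4 0.1]
```

>>> step_arm(rows=[{"angular": [0,0,0],"slide": [-0.0197,0.002,0.0281],"jaw": 0.3},{"angular": [0,0,0],"slide": [-0.0197,0.002,0.0281],"jaw": 0.3},{"angular": [0,0,0],"slide": [-0.0197,0.002,0.0281],"jaw": 0.3},{"angular": [0,0,0],"slide": [0,0,0],"jaw": 0.3}])

```text
time_s: 4.85
tool_pos: [0.4102, -0.2276, 0.0465]
tool_rot: [-179.9, -34.8, 1.4]
force: [0.4, 0.5, -2.5]
grip_width: 0.0357
grasp_force: 45.0
```

```bash
cat >> plan.py <<'E'
def gl(p):
    d=np.array(p[:2])-G;t=np.radians(Y);return np.round([d@[np.cos(t),np.sin(t)]*1000,d@[-np.sin(t),np.cos(t)]*1000,p[2]*1000],1)
def st():
    o=env.get_obs();print('t',o['time_s'],'gauge-frame',gl(o['tool_pos']),'rot',np.round(o['tool_rot'],1),'F',np.round(o['force'],1),'q',np.round(o['qpos'],0),'w',o['grip_width'])
E
python3 -c "
from plan import *
st();plan(g(-.120,.0335),Y,35)"
```

```text
t 4.85 gauge-frame [-141.    -3.7   46.5] rot [-179.9  -34.8    1.4] F [ 0.4  0.5 -2.5] q [106.  -9. -58. 140. -64.  37.   9.] w 0.035711330729777564
turn [ 0.0007  0.0013 -0.0016] minrows 1.0 slide(after turn) [ 0.0194 -0.0074  0.0454] dist mm 25.0
```

>>> step_arm(rows=[{"angular": [0,0,0],"slide": [0.0164,-0.0037,0.0115],"jaw": 0.3},{"angular": [0,0,0],"slide": [0.0164,-0.0037,0.0115],"jaw": 0.3},{"angular": [0,0,0],"slide": [0,0,0],"jaw": 0.3},{"angular": [0,0,0],"slide": [0,0,0],"jaw": 0.3}])

```text
time_s: 5.35
tool_pos: [0.4323, -0.2206, 0.0475]
tool_rot: [179.9, -34.8, 2.0]
force: [0.6, 0.6, -2.0]
grip_width: 0.0358
grasp_force: 45.0
```

```bash
python3 -c "
from plan import *
st();plan(g(-.118,.0335),Y,35)"
```

```text
t 5.35 gauge-frame [-118.7    2.6   47.5] rot [179.9 -34.8   2. ] F [ 0.6  0.6 -2. ] q [104.  -7. -60. 139. -62.  34.   5.] w 0.03578721287235903
turn [-0.0002  0.001   0.001 ] minrows 1.0 slide(after turn) [-0.015   0.0053  0.0237] dist mm 14.3
```

>>> step_arm(rows=[{"angular": [0,0,0.0006],"slide": [-0.008,0.0026,0.0115],"jaw": 0.3},{"angular": [0,0,0],"slide": [-0.008,0.0026,0.0115],"jaw": 0.3},{"angular": [0,0,0],"slide": [0,0,0],"jaw": 0.3}])

```text
time_s: 5.72
tool_pos: [0.432, -0.2243, 0.0333]
tool_rot: [-179.9, -34.9, 1.6]
force: [-2.7, -0.3, 1.5]
grip_width: 0.0358
grasp_force: 45.0
```

```bash
python3 -c "
from plan import *
st();plan(g(-.118,.0325),Y,35)"
```

```text
t 5.725 gauge-frame [-119.1   -1.1   33.3] rot [-179.9  -34.9    1.6] F [-2.7 -0.3  1.5] q [105.  -2. -61. 139. -61.  30.   6.] w 0.03583541983905035
turn [-0.      0.0007 -0.0008] minrows 1.0 slide(after turn) [ 0.0009 -0.0022  0.0025] dist mm 1.7
```

>>> step_arm(rows=[{"angular": [0,0,-0.0008],"slide": [0.0017,-0.002,-0.0025],"jaw": 0.3},{"angular": [0,0,0],"slide": [0.0164,0,0.0115],"jaw": 0.3},{"angular": [0,0,0],"slide": [0,0,0],"jaw": 0.3}])

```text
time_s: 6.1
tool_pos: [0.4423, -0.2226, 0.0352]
tool_rot: [179.9, -34.8, 2.0]
force: [-0.1, 0.4, -2.2]
grip_width: 0.0354
grasp_force: 45.0
```

```bash
python3 -c "
from plan import *
st();plan(g(-.098,.034),Y,35)"
```

```text
t 6.1 gauge-frame [-108.8    0.3   35.2] rot [179.9 -34.8   2. ] F [-0.1  0.4 -2.2] q [104.  -2. -63. 138. -60.  29.   4.] w 0.03536165517186682
turn [0.0001 0.0009 0.001 ] minrows 1.0 slide(after turn) [0.0163 0.0006 0.0143] dist mm 10.9
```

>>> step_arm(rows=[{"angular": [0,0,0],"slide": [0.0156,0.0004,0.0125],"jaw": 0.3},{"angular": [0,0,0],"slide": [0.0156,0,0.0125],"jaw": 0.3},{"angular": [0,0,0],"slide": [0,0,0],"jaw": 0.3}])

```text
time_s: 6.48
tool_pos: [0.4622, -0.223, 0.034]
tool_rot: [179.9, -34.9, 1.9]
force: [1.7, -0.3, -1.8]
grip_width: 0.0359
grasp_force: 45.0
```

```bash
python3 -c "
from plan import *
st();plan(g(-.035,.034),Y,35)"
```

```text
t 6.475 gauge-frame [-88.9  -0.7  34. ] rot [179.9 -34.9   1.9] F [ 1.7 -0.3 -1.8] q [103.   3. -64. 137. -55.  24.  -1.] w 0.03586306079779961
turn [0.0005 0.0008 0.0005] minrows 1.0 slide(after turn) [ 0.0882 -0.0014  0.0618] dist mm 53.9
```

>>> step_arm(rows=[{"angular": [0,0,0],"slide": [0.0164,-0.0004,0.0115],"jaw": 0.3},{"angular": [0,0,0],"slide": [0.0164,-0.0004,0.0115],"jaw": 0.3},{"angular": [0,0,0],"slide": [0.0164,-0.0004,0.0115],"jaw": 0.3},{"angular": [0,0,0],"slide": [0,0,0],"jaw": 0.3}])

```text
time_s: 6.98
tool_pos: [0.492, -0.2223, 0.0339]
tool_rot: [179.8, -34.8, 1.9]
force: [1.0, -2.8, -2.8]
grip_width: 0.0358
grasp_force: 45.0
```

```bash
python3 -c "
from plan import *
st();plan(g(-.035,.034),Y,35)"
```

```text
t 6.975 gauge-frame [-59.1  -0.9  33.9] rot [179.8 -34.8   1.9] F [ 1.  -2.8 -2.8] q [ 97.   7. -62. 134. -45.  20. -12.] w 0.035800728798446146
turn [0.001  0.0008 0.0004] minrows 1.0 slide(after turn) [ 0.0396 -0.0018  0.0275] dist mm 24.1
```

>>> step_arm(rows=[{"angular": [0,0,0],"slide": [0.0123,0.0015,0.0086],"jaw": 0.3},{"angular": [0,0,0],"slide": [0.0123,0,0.0086],"jaw": 0.3},{"angular": [0,0,0],"slide": [0.0066,0,0.0046],"jaw": 0.3},{"angular": [0,0,0],"slide": [0,0,0],"jaw": 0.3}])

```text
time_s: 7.48
tool_pos: [0.5093, -0.2225, 0.0335]
tool_rot: [179.8, -34.7, 1.9]
force: [-23.0, 0.8, 24.4]
grip_width: 0.0363
grasp_force: 45.0
```

```bash
python3 -c "
from plan import *
st();plan(g(-.035,.034),Y,35)"
```

```text
t 7.475 gauge-frame [-41.8  -1.7  33.5] rot [179.8 -34.7   1.9] F [-23.    0.8  24.4] q [ 91.  10. -59. 132. -40.  18. -18.] w 0.03627538531728252
turn [0.0006 0.0017 0.0004] minrows 1.0 slide(after turn) [ 0.0116 -0.0034  0.007 ] dist mm 7.0
```

>>> step_arm(rows=[{"angular": [0,0,0],"slide": [-0.0016,0,-0.0011],"jaw": 0.3},{"angular": [0,0,0],"slide": [0,0,0],"jaw": 0.7},{"angular": [0,0,0],"slide": [0,0,0],"jaw": 0.7},{"angular": [0,0,0],"slide": [0,0,0],"jaw": 0.7},{"angular": [0,0,0],"slide": [0,0,-0.04],"jaw": 0.7},{"angular": [0,0,0],"slide": [0,0,-0.08],"jaw": 0.7},{"angular": [0,0,0],"slide": [0.05,0,-0.08],"jaw": 0.7},{"angular": [0,0,0],"slide": [0.05,0,-0.08],"jaw": 0.7},{"angular": [0,0,0],"slide": [0.05,0,-0.08],"jaw": 0.7}])

```text
time_s: 8.6
tool_pos: [0.4714, -0.2219, 0.1899]
tool_rot: [179.5, -34.8, 2.3]
force: [0.3, 1.5, -0.1]
grip_width: 0.0609
grasp_force: 0.0
```

```bash
python3 -c "
from plan import *
st()
T=save('top','t4.png');S=save('scene','s4.png')
a=cv2.resize(T[150:250,210:310],None,fx=4,fy=4,interpolation=2);b=cv2.resize(S[150:250,205:305],None,fx=4,fy=4,interpolation=2)
cv2.imwrite('pics/c4.png',np.hstack([a,b])[:,:,::-1])"
```

```text
t 8.6 gauge-frame [-7.960e+01  1.000e-01  1.899e+02] rot [179.5 -34.8   2.3] F [ 0.3  1.5 -0.1] q [ 78. -17. -36. 128. -47.  48. -19.] w 0.060946154750827694
```

View pics/c4.png

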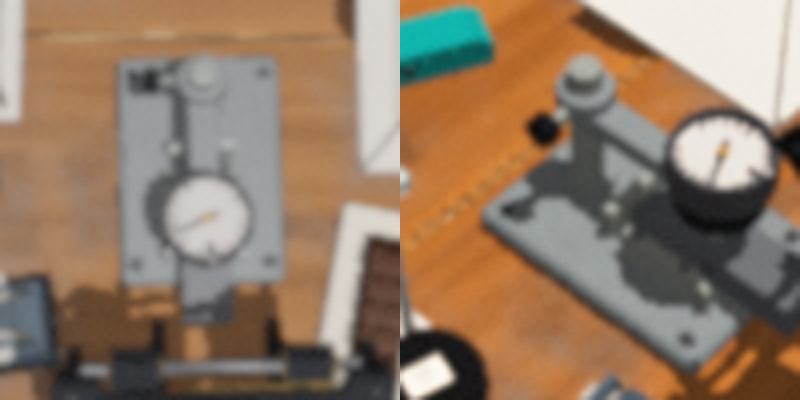

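The scene shows the pointer has moved: in the top crop it runs from (208,215) to (172,232), about 65° clockwise. The zero mark is still near (211,248) and the master's rear end is at Y≈322.

```bash
cat > dial.py <<'E'
from plan import *
def dark(n,im,z=.124,D=None):
    # rectify dial to mm grid in gauge frame, 0.25mm/px : col=-y, row=-x
    K,R,t=cam(n);S=4*36;c,s=np.cos(np.radians(Y)),np.sin(np.radians(Y))
    jj,ii=np.meshgrid(np.arange(2*S),np.arange(2*S));gx=-(ii-S)/4000;gy=-(jj-S)/4000
    P=np.stack([D[0]+c*gx-s*gy,D[1]+s*gx+c*gy,np.full(gx.shape,z)],-1)
    q=(P@R.T+t)@K.T;q=(q[...,:2]/q[...,2:]).astype(np.float32)
    return cv2.remap(im,q[...,0],q[...,1],cv2.INTER_CUBIC)
def centre(n,im,bx):
    from m import feats,biggest
    c,h,f=feats(n,im,bx);q=biggest((h[...,2]>150)&(h[...,1]<80));q=cv2.convexHull(q);return f(cv2.fitEllipse(q)[0])
def profile(n,im,bx,z=.124):
    D=plane(n,*centre(n,im,bx),z);w=dark(n,im,z,D).astype(int).sum(2)/3;S=144
    out=[]
    th=np.radians(np.arange(-180,180,3))
    for r0,r1 in((8,19),(20,25),(27,30.5)):
        r=np.arange(r0,r1,.5)[:,None]*4
        out.append(w[(S+r*np.cos(th)).round().astype(int),(S-r*np.sin(th)).round().astype(int)].mean(0))
    return D,np.degrees(th),out
E
python3 - <<'E'
from dial import *
T=cv2.imread('pics/t4.png')[:,:,::-1];S=cv2.imread('pics/s4.png')[:,:,::-1]
for n,im,bx in(('top',T,(248,190,276,220)),('scene',S,(268,170,303,208))):
    D,th,o=profile(n,im,bx);print(n,D,'z from tri')
    for k,p in zip(('inner','outer','rim'),o):
        i=np.argsort(p)[:8] if k!='rim' else np.argsort(-p)[:8];print(k,[(int(th[j]),int(p[j])) for j in i])
    
print('master rear', [gl(plane('top',210+x/4,150+322/4,.043)) for x in(182,233)])
E
```

```text
top [ 0.54996216 -0.25476063  0.124     ] z from tri
inner [(39, 130), (36, 130), (42, 132), (33, 133), (150, 134), (153, 135), (147, 135), (45, 137)]
outer [(-78, 117), (-75, 117), (-81, 117), (-84, 117), (-72, 117), (-87, 118), (-69, 118), (-66, 118)]
rim [(75, 208), (78, 207), (72, 207), (81, 207), (69, 207), (84, 206), (117, 206), (119, 206)]
scene [ 0.55781164 -0.23648629  0.124     ] z from tri
inner [(-171, 90), (-165, 90), (-168, 91), (-159, 91), (-162, 91), (-156, 91), (-174, 91), (-153, 92)]
outer [(-14, 55), (-12, 57), (-18, 62), (-9, 68), (-21, 72), (156, 80), (153, 81), (-24, 83)]
rim [(-129, 237), (-132, 236), (-93, 236), (-126, 236), (-96, 236), (-90, 236), (-108, 236), (-123, 236)]
master rear [array([-65.3,  16.2,  43. ]), array([-66.2, -20.5,  43. ])]
```

```bash
python3 -c "
from plan import *
plan(g(-.088,.033,-.001),Y,35)"
```

```text
turn [ 0.0003 -0.0007  0.0047] minrows 1.0 slide(after turn) [-0.2019  0.0076  0.2476] dist mm 159.8
```

>>> step_arm(rows=[{"angular": [0,0,0.0047],"slide": [0,0,0],"jaw": 0},{"angular": [0,0,0],"slide": [-0.0505,0.0018,0.0619],"jaw": 0},{"angular": [0,0,0],"slide": [-0.0505,0.0018,0.0619],"jaw": 0},{"angular": [0,0,0],"slide": [-0.0505,0.0018,0.0619],"jaw": 0},{"angular": [0,0,0],"slide": [-0.0505,0.0018,0.0619],"jaw": 0},{"angular": [0,0,0],"slide": [0,0,0],"jaw": 0}])

```text
time_s: 9.45
tool_pos: [0.4569, -0.2218, 0.026]
tool_rot: [-179.3, -34.6, 0.9]
force: [1.4, -0.3, 0.3]
grip_width: 0.0093
grasp_force: 0.0
```

```bash
python3 - <<'E'
from dial import *
st()
T=cv2.imread('pics/t4.png')[:,:,::-1];S=cv2.imread('pics/s4.png')[:,:,::-1]
for n,im,c in(('top',T,(261.38,203.92)),('scene',S,(285.03,187.8))):
    D=plane(n,*c,.122);w=dark(n,im,.122,D).astype(int).sum(2)/3;th=np.radians(np.arange(-180,180,3))
    for r0,r1 in((8,16),(17,25),(26.5,30)):
        r=np.arange(r0,r1,.5)[:,None]*4
        p=w[(144+r*np.cos(th)).round().astype(int),(144-r*np.sin(th)).round().astype(int)].mean(0)
        i=np.argsort(p)[:9] if r0<26 else np.argsort(-p)[:9];print(n,r0,[(int(np.degrees(th[j]).round()),int(p[j])) for j in i])
E
```

```text
t 9.45 gauge-frame [-94.1   0.6  26. ] rot [-179.3  -34.6    0.9] F [ 1.4 -0.3  0.3] q [ 77.   2. -38. 138. -58.  25.   1.] w 0.009291915594454293
top 8 [(66, 177), (69, 177), (63, 177), (72, 179), (60, 179), (57, 182), (75, 182), (78, 186), (54, 186)]
top 17 [(-6, 162), (-3, 162), (-9, 167), (0, 167), (69, 171), (66, 172), (72, 173), (-12, 174), (3, 175)]
top 26.5 [(-96, 157), (-93, 156), (-99, 153), (-84, 153), (-90, 153), (-87, 151), (-81, 151), (-78, 151), (-102, 150)]
scene 8 [(66, 167), (63, 169), (69, 171), (60, 177), (72, 179), (57, 187), (75, 191), (54, 197), (78, 201)]
scene 17 [(66, 148), (0, 151), (69, 152), (-3, 154), (63, 154), (3, 161), (72, 162), (-6, 168), (60, 171)]
scene 26.5 [(-12, 155), (-15, 152), (-9, 143), (-18, 141), (-21, 124), (-6, 123), (159, 120), (156, 119), (162, 118)]
```

>>> step_arm(rows=[{"angular": [0,0,0],"slide": [0.0236,0,0.005],"jaw": 0},{"angular": [0,0,0],"slide": [0.0123,0,0.0086],"jaw": 0},{"angular": [0,0,0],"slide": [0,0,0],"jaw": 0}])

```text
time_s: 9.82
tool_pos: [0.479, -0.2245, 0.0354]
tool_rot: [180.0, -34.9, 1.4]
force: [-0.1, -0.8, -0.4]
grip_width: 0.0001
grasp_force: 0.0
```

```bash
python3 -c "
from plan import *
st()"
```

```text
t 9.825 gauge-frame [-72.1  -2.8  35.4] rot [180.  -34.9   1.4] F [-0.1 -0.8 -0.4] q [ 75.   2. -38. 136. -56.  24.  -3.] w 8.882467945546058e-05
```

>>> step_arm(rows=[{"angular": [0,0,0],"slide": [0.0025,-0.004,0.0075],"jaw": 0},{"angular": [0,0,0],"slide": [0.0049,0,0.0035],"jaw": 0},{"angular": [0,0,0],"slide": [0,0,0],"jaw": 0}])

```text
time_s: 10.2
tool_pos: [0.4838, -0.2224, 0.0318]
tool_rot: [-180.0, -34.8, 1.3]
force: [-3.6, -1.8, 0.4]
grip_width: 0.0006
grasp_force: 1.8
```

```bash
python3 -c "
from plan import *
st()"
```

```text
t 10.2 gauge-frame [-67.2  -0.8  31.8] rot [-180.   -34.8    1.3] F [-3.6 -1.8  0.4] q [ 74.   3. -39. 135. -55.  22.  -4.] w 0.0006158593787726049
```

>>> step_arm(rows=[{"angular": [0,0,0],"slide": [0.0033,0,0.0023],"jaw": 0},{"angular": [0,0,0],"slide": [0.0033,0,0.0023],"jaw": 0},{"angular": [0,0,0],"slide": [0,0,0],"jaw": 0}])

```text
time_s: 10.58
tool_pos: [0.485, -0.2226, 0.0306]
tool_rot: [-179.9, -34.6, 1.2]
force: [-29.1, 1.1, 21.8]
grip_width: 0.0006
grasp_force: 14.4
```

```bash
python3 -c "
from plan import *
st()"
```

```text
t 10.575 gauge-frame [-66.   -1.   30.6] rot [-179.9  -34.6    1.2] F [-29.1   1.1  21.8] q [ 74.   4. -39. 135. -54.  22.  -5.] w 0.0006264758455323922
```

>>> step_arm(rows=[{"angular": [0,0,0],"slide": [-0.041,0,-0.0288],"jaw": 0},{"angular": [0,0,0],"slide": [0.04,0,-0.0574],"jaw": 0},{"angular": [0,0,0],"slide": [0.04,0,-0.0574],"jaw": 0},{"angular": [0,-0.0486,0],"slide": [0,0,0],"jaw": 1},{"angular": [0,-0.0486,0],"slide": [0,0,0],"jaw": 1},{"angular": [0,-0.0486,0],"slide": [0,0,0],"jaw": 1},{"angular": [0,-0.0486,0],"slide": [0,0,0],"jaw": 1},{"angular": [0,0,0],"slide": [0,0,-0.1],"jaw": 1},{"angular": [0,0,0],"slide": [0,0,-0.1],"jaw": 1},{"angular": [0,0,0],"slide": [0,0,0],"jaw": 1}])

```text
time_s: 11.82
tool_pos: [0.4605, -0.2196, 0.2033]
tool_rot: [-179.4, -3.7, 2.0]
force: [-0.7, 1.0, -0.4]
grip_width: 0.0623
grasp_force: 0.0
```

```bash
python3 -c "
from dial import *
st();plan(g(0.0005,.2),36,0)
T=save('top','t5.png');print('rear',T[222:240,262].astype(int).sum(1)//3)"
```

```text
t 11.825 gauge-frame [-90.5   2.7 203.3] rot [-179.4   -3.7    2. ] F [-0.7  1.  -0.4] q [ 79.   2. -55. 105.  -0.  70. -64.] w 0.06226693435256977
turn [ 0.0028 -0.0209 -0.1889] minrows 4.0 slide(after turn) [0.1475 0.1067 0.0065] dist mm 91.1
rear [ 99 100 100 100 100  99  96  92  88  82  79  85  97 103 113 118 121 120]
```

>>> step_arm(rows=[{"angular": [0.0007,-0.0052,-0.0472],"slide": [0,0,0],"jaw": 1},{"angular": [0.0007,-0.0052,-0.0472],"slide": [0,0,0],"jaw": 1},{"angular": [0.0007,-0.0052,-0.0472],"slide": [0,0,0],"jaw": 1},{"angular": [0.0007,-0.0052,-0.0472],"slide": [0,0,0],"jaw": 1},{"angular": [0,0,0],"slide": [0.074,0.053,0],"jaw": 1},{"angular": [0,0,0],"slide": [0.074,0.053,0],"jaw": 1},{"angular": [0,0,0],"slide": [0,0,0],"jaw": 1}])

```text
time_s: 12.75
tool_pos: [0.5502, -0.2162, 0.1965]
tool_rot: [-179.4, -0.0, 36.2]
force: [-0.1, 0.6, -0.1]
grip_width: 0.0869
grasp_force: 0.0
```

```bash
python3 -c "
from dial import *
st();plan([.5517,-.2195,.105],36,0)"
```

```text
t 12.75 gauge-frame [ -0.7   3.3 196.5] rot [-179.4   -0.    36.2] F [-0.1  0.6 -0.1] q [ 65.  21. -58.  92.  18.  77. -48.] w 0.08690307197333394
turn [-0.0036 -0.0001  0.001 ] minrows 1.0 slide(after turn) [-0.0015  0.0071  0.1831] dist mm 91.6
```

>>> step_arm(rows=[{"angular": [-0.0036,0,0.001],"slide": [-0.0015,0.0071,0],"jaw": 1},{"angular": [0,0,0],"slide": [0,0,0.08],"jaw": 1},{"angular": [0,0,0],"slide": [0,0,0.07],"jaw": 1},{"angular": [0,0,0],"slide": [0,0,0.033],"jaw": 1},{"angular": [0,0,0],"slide": [0,0,0],"jaw": 1}], newtons=15)

```text
time_s: 13.38
tool_pos: [0.5491, -0.2229, 0.1073]
tool_rot: [179.7, 0.2, 35.7]
force: [-0.4, 0.2, 0.2]
grip_width: 0.0869
grasp_force: 0.0
```

```bash
python3 -c "
from dial import *
st();plan([.5517,-.2195,.105],36,0)"
```

```text
t 13.375 gauge-frame [ -2.   -3.3 107.3] rot [179.7   0.2  35.7] F [-0.4  0.2  0.2] q [ 64.  26. -55.  98.  23.  68. -52.] w 0.08694841702644138
turn [ 0.0016  0.0012 -0.0015] minrows 1.0 slide(after turn) [ 0.0082 -0.0024  0.0046] dist mm 4.9
```

>>> step_arm(rows=[{"angular": [0,0,0],"slide": [0.006,-0.002,0.004],"jaw": 1},{"angular": [0,0,0],"slide": [0,0,0],"jaw": 0.6},{"angular": [0,0,0],"slide": [0,0,0],"jaw": 0.6},{"angular": [0,0,0],"slide": [0,0,0],"jaw": 0.6},{"angular": [0,0,0],"slide": [0,0,0],"jaw": 0.6}], newtons=15)

```text
time_s: 14.0
tool_pos: [0.552, -0.2194, 0.1058]
tool_rot: [179.7, 0.1, 35.8]
force: [-2.4, 1.3, 3.3]
grip_width: 0.0618
grasp_force: 15.0
```

```bash
python3 -c "
from dial import *
st();plan([.5517,-.2195,.105],-34,0)"
```

```text
t 14.0 gauge-frame [1.000e+00 1.000e-01 1.058e+02] rot [1.797e+02 1.000e-01 3.580e+01] F [-2.4  1.3  3.3] q [ 63.  26. -55.  98.  23.  68. -52.] w 0.06179508420122917
turn [ 1.700e-03 -2.000e-04  3.876e-01] minrows 7.0 slide(after turn) [-0.0003  0.0005  0.0017] dist mm 0.9
```

>>> step_arm(rows=[{"angular": [0,0,0.0429],"slide": [0,0,0],"jaw": 0.6},{"angular": [0,0,0.0429],"slide": [0,0,0],"jaw": 0.6},{"angular": [0,0,0.0429],"slide": [0,0,0],"jaw": 0.6},{"angular": [0,0,0.0429],"slide": [0,0,0],"jaw": 0.6},{"angular": [0,0,0.0429],"slide": [0,0,0],"jaw": 0.6},{"angular": [0,0,0.0429],"slide": [0,0,0],"jaw": 0.6},{"angular": [0,0,0.0429],"slide": [0,0,0],"jaw": 0.6},{"angular": [0,0,0.0429],"slide": [0,0,0],"jaw": 0.6},{"angular": [0,0,0.0429],"slide": [0,0,0],"jaw": 0.6},{"angular": [0,0,0],"slide": [0,0,0],"jaw": 0.6}], newtons=15)

```text
time_s: 15.25
tool_pos: [0.552, -0.2188, 0.1058]
tool_rot: [179.8, -0.2, -33.6]
force: [-2.3, 2.9, 2.9]
grip_width: 0.0617
grasp_force: 15.0
```

```bash
python3 -c "
from dial import *
st()"
```

```text
t 15.25 gauge-frame [  1.    0.7 105.8] rot [179.8  -0.2 -33.6] F [-2.3  2.9  2.9] q [  54.   21.  -42.   98.   16.   66. -116.] w 0.06171316132575952
```

>>> step_arm(rows=[{"angular": [0,0,0],"slide": [0,0,0],"jaw": 1},{"angular": [0,0,0],"slide": [0,0,0],"jaw": 1},{"angular": [0,0,0],"slide": [0,0,0],"jaw": 1},{"angular": [0,0,0],"slide": [0,0,-0.08],"jaw": 1},{"angular": [0,0,0],"slide": [0,0,-0.1],"jaw": 1},{"angular": [0,0,0],"slide": [-0.08,0.053,0],"jaw": 1},{"angular": [0,0,0],"slide": [-0.08,0.053,0],"jaw": 1},{"angular": [0,0,0],"slide": [0,0,0],"jaw": 1}])

```text
time_s: 16.25
tool_pos: [0.4529, -0.2204, 0.1953]
tool_rot: [179.6, -0.2, -33.9]
force: [1.8, 1.1, -0.2]
grip_width: 0.0871
grasp_force: 0.0
```

```bash
cat > pk.py <<'E'
from dial import *
def angles(nm,show=True):
    ims={}
    for n,c in(('top',(261.38,203.92)),('scene',(285.03,187.8))):
        im=save(n,f'{nm}{n}.png');ims[n]=im
        D=plane(n,*c,.122);w=dark(n,im,.122,D).astype(int).sum(2)/3;th=np.radians(np.arange(-180,180,3))
        for r0,r1 in((8,16),(17,25),(26.5,30)):
            r=np.arange(r0,r1,.5)[:,None]*4
            p=w[(144+r*np.cos(th)).round().astype(int),(144-r*np.sin(th)).round().astype(int)].mean(0)
            i=np.argsort(p)[:9] if r0<26 else np.argsort(-p)[:9];print(n,r0,[(int(np.degrees(th[j]).round()),int(p[j])) for j in i])
    a=cv2.resize(ims['top'][150:250,210:310],None,fx=4,fy=4,interpolation=2);b=cv2.resize(ims['scene'][150:250,205:305],None,fx=4,fy=4,interpolation=2)
    cv2.imwrite(f'pics/{nm}.png',np.hstack([a,b])[:,:,::-1])
E
python3 -c "
from pk import *
st();angles('d6')"
```

```text
t 16.25 gauge-frame [-98.1   2.1 195.3] rot [179.6  -0.2 -33.9] F [ 1.8  1.1 -0.2] q [  65.    4.  -44.  105.    3.   73. -103.] w 0.08711939776643184
top 8 [(18, 72), (21, 72), (15, 72), (-108, 73), (24, 73), (-111, 73), (-105, 74), (12, 74), (-114, 74)]
top 17 [(165, 69), (168, 69), (-93, 70), (162, 70), (-96, 71), (171, 71), (159, 71), (-90, 72), (156, 72)]
top 26.5 [(-129, 153), (-132, 152), (-126, 150), (-135, 149), (-123, 148), (-120, 147), (-138, 145), (-117, 144), (-141, 141)]
scene 8 [(69, 133), (72, 134), (66, 135), (75, 137), (78, 140), (63, 141), (81, 142), (96, 143), (84, 143)]
scene 17 [(-93, 20), (-90, 20), (-96, 23), (-87, 25), (-99, 31), (-84, 35), (-102, 45), (-81, 51), (63, 59)]
scene 26.5 [(174, 113), (-162, 110), (-135, 109), (177, 109), (171, 109), (-132, 108), (168, 108), (-165, 107), (-12, 107)]
```

View pics/d6.png

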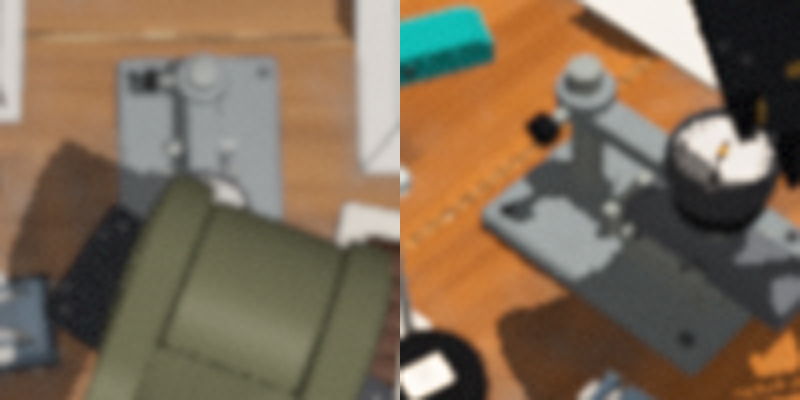

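The scene half shows the mark and pointer lying together at about (718,180), but the wrist hides the dial in the top view. I'll go to the pre-grasp pose for the master, from which the dial is free to see.

>>> step_arm(rows=[{"angular": [0,0,-0.0496],"slide": [0,0,0.03],"jaw": 0.7},{"angular": [0,0,-0.0496],"slide": [0,0,0.04],"jaw": 0.7},{"angular": [0,0,-0.0496],"slide": [0,0,0.04],"jaw": 0.7},{"angular": [0,0,-0.0496],"slide": [0,0,0.03],"jaw": 0.7},{"angular": [0,0.0486,0],"slide": [0,0,0],"jaw": 0.7},{"angular": [0,0.0486,0],"slide": [0,0,0],"jaw": 0.7},{"angular": [0,0.0486,0],"slide": [0,0,0],"jaw": 0.7},{"angular": [0,0.0486,0],"slide": [0,0,0],"jaw": 0.7},{"angular": [0,0,0],"slide": [0,0,0],"jaw": 0.7}])

```text
time_s: 17.48
tool_pos: [0.4548, -0.2178, 0.1233]
tool_rot: [-180.0, -33.8, 2.0]
force: [0.4, 0.3, -0.0]
grip_width: 0.0609
grasp_force: 0.0
```

```bash
python3 -c "
from pk import *
st();angles('d7');plan(g(-.042,.033),Y,35)"
```

```text
t 17.475 gauge-frame [-96.1   4.7 123.3] rot [-180.   -33.8    2. ] F [ 0.4  0.3 -0. ] q [ 72. -12. -32. 134. -47.  40. -15.] w 0.06093205763551386
top 8 [(69, 181), (66, 182), (72, 182), (63, 184), (75, 184), (60, 186), (78, 187), (57, 190), (81, 190)]
top 17 [(66, 152), (63, 154), (69, 156), (60, 161), (72, 165), (57, 170), (75, 175), (54, 179), (78, 183)]
top 26.5 [(-99, 153), (-102, 153), (-129, 153), (-96, 152), (-132, 152), (-105, 152), (-126, 151), (-123, 150), (-108, 150)]
scene 8 [(66, 160), (69, 162), (63, 165), (72, 170), (60, 176), (75, 183), (57, 189), (78, 195), (54, 201)]
scene 17 [(63, 126), (66, 132), (60, 135), (69, 149), (57, 153), (72, 168), (54, 173), (75, 183), (159, 190)]
scene 26.5 [(144, 117), (147, 117), (150, 117), (153, 116), (141, 116), (156, 114), (138, 114), (-42, 112), (159, 111)]
turn [-0.0007  0.006   0.0025] minrows 1.0 slide(after turn) [-0.0226  0.0089  0.2104] dist mm 105.9
```

View pics/d7.png

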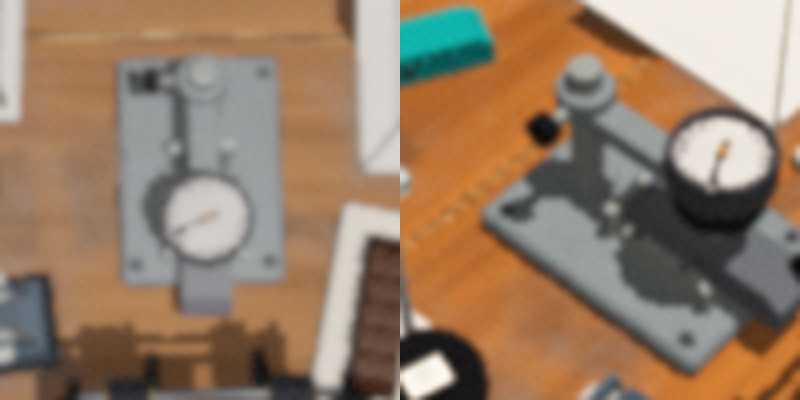

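The picture shows mark and pointer as one line towards (170,233) in the top crop; the profiles give pointer ≈67°, mark ≈64.5°, so the zero is within about 1 mm. Now regrip the master.

>>> step_arm(rows=[{"angular": [-0.0007,0.006,0.0025],"slide": [0,0,0],"jaw": 0.7},{"angular": [0,0,0],"slide": [-0.0055,0.0022,0.0526],"jaw": 0.7},{"angular": [0,0,0],"slide": [-0.0055,0.0022,0.0526],"jaw": 0.7},{"angular": [0,0,0],"slide": [-0.0055,0.0022,0.0526],"jaw": 0.7},{"angular": [0,0,0],"slide": [-0.003,0.0022,0.0526],"jaw": 0.7},{"angular": [0,0,0],"slide": [0,0,0],"jaw": 0.7}])

```text
time_s: 18.32
tool_pos: [0.5102, -0.2195, 0.0324]
tool_rot: [-179.7, -35.1, 1.7]
force: [-0.2, 0.7, -0.3]
grip_width: 0.0609
grasp_force: 0.0
```

```bash
python3 -c "
from pk import *
st();plan(g(-.040,.033,-.0005),Y,35)"
```

```text
t 18.325 gauge-frame [-40.7   1.3  32.4] rot [-179.7  -35.1    1.7] F [-0.2  0.7 -0.3] q [ 69.   6. -36. 133. -53.  21.  -8.] w 0.06089340065709916
turn [-0.0012 -0.0005 -0.0006] minrows 1.0 slide(after turn) [ 0.0018  0.0036 -0.0001] dist mm 2.0
```

>>> step_arm(rows=[{"angular": [0,0,0],"slide": [0,0.003,0],"jaw": 0.3},{"angular": [0,0,0],"slide": [0,0,0],"jaw": 0.3},{"angular": [0,0,0],"slide": [0,0,0],"jaw": 0.3},{"angular": [0,0,0],"slide": [0,0,0],"jaw": 0.3},{"angular": [0,0,0],"slide": [-0.0164,0,-0.0115],"jaw": 0.3},{"angular": [0,0,0],"slide": [-0.0328,0,-0.023],"jaw": 0.3},{"angular": [0,0,0],"slide": [-0.0328,0,-0.023],"jaw": 0.3},{"angular": [0,0,0],"slide": [-0.0328,0,-0.023],"jaw": 0.3},{"angular": [0,0,0],"slide": [-0.0164,0,-0.0115],"jaw": 0.3}], newtons=45)

```text
time_s: 19.45
tool_pos: [0.428, -0.2256, 0.0335]
tool_rot: [179.9, -35.1, 1.6]
force: [1.3, -0.1, 0.2]
grip_width: 0.0358
grasp_force: 45.0
```

```bash
python3 -c "
from pk import *
st()"
```

```text
t 19.45 gauge-frame [-123.1   -2.2   33.5] rot [179.9 -35.1   1.6] F [ 1.3 -0.1  0.2] q [ 78.  -3. -35. 140. -61.  29.   6.] w 0.03582840825750617
```

>>> step_arm(rows=[{"angular": [0,0,0],"slide": [0.0173,0,-0.0246],"jaw": 0.3},{"angular": [0,0,0],"slide": [0,0.06,0],"jaw": 0.3},{"angular": [0,0,0],"slide": [0,0.07,0],"jaw": 0.3},{"angular": [0,0,0],"slide": [0.0345,0,-0.0492],"jaw": 0.3},{"angular": [0,0,0],"slide": [0.0345,0,-0.0492],"jaw": 0.3},{"angular": [0,0,0],"slide": [0,0,0],"jaw": 0.3}])

```text
time_s: 20.2
tool_pos: [0.4307, -0.2916, 0.1098]
tool_rot: [179.7, -35.1, 1.8]
force: [-0.4, 0.0, -3.9]
grip_width: 0.0353
grasp_force: 45.0
```

```bash
python3 -c "
from pk import *
st();plan([.4475,-.4185,.09],-11,35);print(env.get_obs()['tool_pos'])"
```

```text
t 20.2 gauge-frame [-122.5  -68.2  109.8] rot [179.7 -35.1   1.8] F [-0.4  0.  -3.9] q [ 81.  -5. -31. 131. -49.  41.  -3.] w 0.035330016851222265
turn [-0.0392 -0.001   0.0583] minrows 2.0 slide(after turn) [0.044  0.2428 0.079 ] dist mm 129.6
[ 0.43073472 -0.2915616   0.10976294]
```

>>> step_arm(rows=[{"angular": [-0.0131,-0.0003,0.0194],"slide": [0,0,0],"jaw": 0.3},{"angular": [-0.0131,-0.0003,0.0194],"slide": [0,0,0],"jaw": 0.3},{"angular": [-0.0131,-0.0003,0.0194],"slide": [0,0,0],"jaw": 0.3},{"angular": [0,0,0],"slide": [0.0147,0.081,0.0263],"jaw": 0.3},{"angular": [0,0,0],"slide": [0.0147,0.081,0.0263],"jaw": 0.3},{"angular": [0,0,0],"slide": [0.0147,0.081,0.0263],"jaw": 0.3},{"angular": [0,0,0],"slide": [0,0,0],"jaw": 0.3}])

```text
time_s: 21.08
tool_pos: [0.446, -0.4196, 0.0857]
tool_rot: [-179.6, -34.9, -11.5]
force: [0.3, 0.1, -3.2]
grip_width: 0.0353
grasp_force: 45.0
```

```bash
python3 -c "
from pk import *
st();plan([.4475,-.4185,.022],-11,35);print(env.get_obs()['tool_pos'])"
```

```text
t 21.075 gauge-frame [-111.3 -196.7   85.7] rot [-179.6  -34.9  -11.5] F [ 0.3  0.1 -3.2] q [ 84.   8. -31. 122. -40.  31. -16.] w 0.035343189521461926
turn [-0.0009  0.0008 -0.0021] minrows 1.0 slide(after turn) [-0.071  -0.0027  0.1059] dist mm 63.8
[ 0.4459735  -0.41959968  0.0857246 ]
```

>>> step_arm(rows=[{"angular": [-0.0009,0.0008,-0.0021],"slide": [0,0,0],"jaw": 0.3},{"angular": [0,0,0],"slide": [-0.0355,-0.0013,0.053],"jaw": 0.3},{"angular": [0,0,0],"slide": [-0.0355,-0.0013,0.053],"jaw": 0.3},{"angular": [0,0,0],"slide": [0,0,0],"jaw": 0.3}])

```text
time_s: 21.58
tool_pos: [0.4488, -0.4136, 0.0227]
tool_rot: [-180.0, -34.9, -10.7]
force: [-0.6, 0.4, -2.6]
grip_width: 0.036
grasp_force: 45.0
```

```bash
python3 -c "
from pk import *
st();print(env.get_obs()['tool_pos'])"
```

```text
t 21.575 gauge-frame [-108.3 -190.8   22.7] rot [-180.   -34.9  -10.7] F [-0.6  0.4 -2.6] q [ 85.  15. -33. 124. -44.  22.  -8.] w 0.035987977855553924
[ 0.44876384 -0.41356368  0.02274688]
```

>>> step_arm(rows=[{"angular": [0,0,0],"slide": [-0.002,0.009,0.0025],"jaw": 0.3},{"angular": [0,0,0],"slide": [0,0,0],"jaw": 0.3},{"angular": [0,0,0],"slide": [0,0,0],"jaw": 0.3}])

```text
time_s: 21.95
tool_pos: [0.4484, -0.4208, 0.0235]
tool_rot: [179.8, -35.1, -10.6]
force: [-0.1, 0.8, -3.7]
grip_width: 0.0358
grasp_force: 45.0
```

```bash
python3 -c "
from pk import *
st();print(env.get_obs()['tool_pos'])"
```

```text
t 21.95 gauge-frame [-108.9 -197.9   23.5] rot [179.8 -35.1 -10.6] F [-0.1  0.8 -3.7] q [ 85.  16. -33. 124. -44.  22.  -8.] w 0.035788001864686905
[ 0.4484192  -0.42076192  0.02350865]
```

Not in contact yet; lower 3 mm.

>>> step_arm(rows=[{"angular": [0,0,0],"slide": [-0.0028,0,0.0041],"jaw": 0.3},{"angular": [0,0,0],"slide": [0,0,0],"jaw": 0.3},{"angular": [0,0,0],"slide": [0,0,0],"jaw": 0.3}])

```text
time_s: 22.32
tool_pos: [0.4486, -0.4208, 0.0209]
tool_rot: [179.8, -35.1, -10.6]
force: [-3.0, 1.4, 3.9]
grip_width: 0.0358
grasp_force: 45.0
```

```bash
python3 -c "
from pk import *
st();print(env.get_obs()['tool_pos'])"
```

```text
t 22.325 gauge-frame [-108.7 -198.    20.9] rot [179.8 -35.1 -10.6] F [-3.   1.4  3.9] q [ 85.  16. -33. 124. -44.  22.  -7.] w 0.03577478152205157
[ 0.44858044 -0.42081069  0.02086177]
```

Contact with the slab. Release, raise, and move above the bar.

>>> step_arm(rows=[{"angular": [0,0,0],"slide": [0,0,0],"jaw": 0.65},{"angular": [0,0,0],"slide": [0,0,0],"jaw": 0.65},{"angular": [0,0,0],"slide": [0,0,0],"jaw": 0.65},{"angular": [0,0,0],"slide": [0.0345,0,-0.0492],"jaw": 0.65},{"angular": [0,0,0],"slide": [0.0575,0,-0.082],"jaw": 0.65},{"angular": [0,0,0],"slide": [0,0,0],"jaw": 0.65},{"angular": [0,0,0],"slide": [0,0,0],"jaw": 0.65}])

```text
time_s: 23.2
tool_pos: [0.4483, -0.4201, 0.1003]
tool_rot: [179.8, -35.0, -10.6]
force: [0.6, 0.9, -1.2]
grip_width: 0.0569
grasp_force: 0.0
```

```bash
python3 - <<'E'
from pk import *
st()
a,b=np.array([.492,-.350]),np.array([np.cos(np.radians(-11)),np.sin(np.radians(-11))])
t=a-.037*b;print(t);plan([*t,.10],-11,35);print(env.get_obs()['tool_pos'])
# master & bar now vs start, top camera, fixed dark rows
import m
T0=cv2.imread('pics/t0.png')[:,:,::-1];T1=save('top','t8.png')
for im in(T0,T1):
    for v in(215,225):print(v,im[v,288:348].astype(int).sum(1)//3)
E
```

```text
t 23.2 gauge-frame [-108.9 -197.3  100.3] rot [179.8 -35.  -10.6] F [ 0.6  0.9 -1.2] q [ 83.   7. -30. 121. -39.  32. -16.] w 0.05685415130408103
[ 0.45567979 -0.34294007]
turn [-0.0002 -0.0002  0.0019] minrows 1.0 slide(after turn) [-0.0126 -0.1543 -0.0082] dist mm 77.5
[ 0.44832843 -0.42009198  0.10026852]
215 [125 125 126 126 134 162 191 204 207 205 197 174 132  80  62  67  67  72
  70  67  66  68  69  68  77 118 169 199 209 211 211 212 210 211 211 211
 206 186 145 104  94 111 119 121 120 116 115 114 112 110 111 120 144 173
 188 194 191 190 180 159]
225 [122 123 128 156 187 203 205 206 201 183 147 103  66  54  60  64  64  70
  68  67  69  70  78 105 151 186 203 209 210 210 210 211 210 211 209 196
 165 125  99 112 133 142 141 143 141 141 141 142 140 142 150 176 197 208
 211 211 206 188 153 126]
215 [129 129 129 128 138 165 195 207 211 209 201 177 135  85  62  68  74  73
  72  69  71  69  70  69  80 124 173 203 213 215 215 214 216 215 215 215
 210 190 148 106 109 130 139 144 142 141 141 141 141 140 139 143 158 179
 193 196 196 193 184 163]
225 [127 124 130 159 190 206 210 210 206 188 151 102  68  56  62  68  70  72
  70  69  70  74  83 107 154 192 208 213 214 214 215 215 215 215 211 199
 169 126 104 120 139 145 145 144 144 144 144 145 143 146 157 182 204 213
 216 215 210 192 157 129]
```

>>> step_arm(rows=[{"angular": [0,0,0.0019],"slide": [-0.0042,-0.0514,-0.003],"jaw": 0.65},{"angular": [0,0,0],"slide": [-0.0042,-0.0514,-0.003],"jaw": 0.65},{"angular": [0,0,0],"slide": [-0.0042,-0.0514,-0.003],"jaw": 0.65},{"angular": [0,0,0],"slide": [-0.0345,0,0.0492],"jaw": 0.65},{"angular": [0,0,0],"slide": [0,0,0],"jaw": 0.65}])

```text
time_s: 23.88
tool_pos: [0.4539, -0.3405, 0.0671]
tool_rot: [-179.5, -34.8, -11.2]
force: [-0.2, -0.4, -0.0]
grip_width: 0.0562
grasp_force: 0.0
```

```bash
python3 - <<'E'
from pk import *
st();plan([.4557,-.3429,.020],-11,35);print(env.get_obs()['tool_pos'])
E
```

```text
t 23.875 gauge-frame [-100.8 -117.9   67.1] rot [-179.5  -34.8  -11.2] F [-0.2 -0.4 -0. ] q [ 81.   3. -34. 130. -46.  26. -16.] w 0.056243782678259746
turn [-0.0018  0.001  -0.001 ] minrows 1.0 slide(after turn) [-0.0505  0.004   0.0798] dist mm 47.2
[ 0.45392157 -0.34050142  0.06714198]
```

>>> step_arm(rows=[{"angular": [-0.0018,0.001,-0.001],"slide": [0,0.004,0],"jaw": 0.65},{"angular": [0,0,0],"slide": [-0.025,0,0.0395],"jaw": 0.65},{"angular": [0,0,0],"slide": [-0.025,0,0.0395],"jaw": 0.65},{"angular": [0,0,0],"slide": [0,0,0],"jaw": 0.65}])

```text
time_s: 24.38
tool_pos: [0.4569, -0.3454, 0.023]
tool_rot: [179.8, -35.2, -11.0]
force: [0.0, 0.4, 0.3]
grip_width: 0.0565
grasp_force: 0.0
```

```bash
python3 - <<'E'
from pk import *
st();plan([.4557,-.3429,.020],-11,35);print(env.get_obs()['tool_pos'])
E
```

```text
t 24.375 gauge-frame [ -98.  -122.9   23. ] rot [179.8 -35.2 -11. ] F [0.  0.4 0.3] q [ 81.  10. -35. 131. -52.  19.  -7.] w 0.05648756562131018
turn [ 0.001  -0.001   0.0001] minrows 1.0 slide(after turn) [-0.0062 -0.0044  0.0029] dist mm 4.1
[ 0.45694589 -0.34540349  0.02298908]
```

>>> step_arm(rows=[{"angular": [0,0,0],"slide": [-0.004,-0.004,0.003],"jaw": 0.65},{"angular": [0,0,0],"slide": [0,0,0],"jaw": 0.3},{"angular": [0,0,0],"slide": [0,0,0],"jaw": 0.3},{"angular": [0,0,0],"slide": [0,0,0],"jaw": 0.3},{"angular": [0,0,0],"slide": [0,0,0],"jaw": 0.3},{"angular": [0,0,0],"slide": [0.0345,0,-0.0492],"jaw": 0.3},{"angular": [0,0,0],"slide": [0.0345,0,-0.0492],"jaw": 0.3},{"angular": [0,0,0],"slide": [0,0,0],"jaw": 0.3}], newtons=40)

```text
time_s: 25.38
tool_pos: [0.4577, -0.3446, 0.0837]
tool_rot: [179.3, -35.4, -10.6]
force: [-0.5, 0.3, -1.6]
grip_width: 0.0355
grasp_force: 39.9
```

```bash
python3 - <<'E'
from pk import *
st();plan(g(-.122,.08,-.065),Y,35);print(env.get_obs()['tool_pos'])
E
```

```text
t 25.375 gauge-frame [ -97.2 -122.1   83.7] rot [179.3 -35.4 -10.6] F [-0.5  0.3 -1.6] q [ 80.   1. -33. 129. -46.  27. -17.] w 0.035473841477578455
turn [ 0.0435 -0.0017 -0.0565] minrows 2.0 slide(after turn) [-0.0448 -0.1142 -0.0223] dist mm 62.4
[ 0.45765824 -0.34461545  0.08370905]
```

>>> step_arm(rows=[{"angular": [0,0,0],"slide": [-0.041,0,-0.0288],"jaw": 0.3},{"angular": [0.0145,-0.0006,-0.0188],"slide": [0,0,0],"jaw": 0.3},{"angular": [0.0145,-0.0006,-0.0188],"slide": [0,0,0],"jaw": 0.3},{"angular": [0.0145,-0.0006,-0.0188],"slide": [0,0,0],"jaw": 0.3},{"angular": [0,0,0],"slide": [0,-0.057,0.003],"jaw": 0.3},{"angular": [0,0,0],"slide": [0,-0.057,0.003],"jaw": 0.3},{"angular": [0,0,0],"slide": [0,0,0],"jaw": 0.3}])

```text
time_s: 26.25
tool_pos: [0.4312, -0.2782, 0.077]
tool_rot: [-179.5, -34.7, 1.7]
force: [-1.0, -0.2, -1.4]
grip_width: 0.0355
grasp_force: 39.9
```

```bash
python3 - <<'E'
from pk import *
st();plan(g(-.123,.046,-.065),Y,35);plan(g(-.123,.045,-.001),Y,35)
E
```

```text
t 26.25 gauge-frame [-121.6  -54.9   77. ] rot [-179.5  -34.7    1.7] F [-1.  -0.2 -1.4] q [ 81.  -2. -32. 133. -51.  37.  -1.] w 0.035477749453818354
turn [-0.0025  0.0014 -0.0006] minrows 1.0 slide(after turn) [-0.0378  0.0203  0.0491] dist mm 32.6
turn [-0.0025  0.0014 -0.0006] minrows 1.0 slide(after turn) [-0.0389 -0.1077  0.0508] dist mm 62.6
```

>>> step_arm(rows=[{"angular": [-0.0025,0.0014,-0.0006],"slide": [0,0.01,0],"jaw": 0.3},{"angular": [0,0,0],"slide": [-0.0195,0,0.0254],"jaw": 0.3},{"angular": [0,0,0],"slide": [-0.0195,0,0.0254],"jaw": 0.3},{"angular": [0,0,0],"slide": [0,-0.059,0],"jaw": 0.3},{"angular": [0,0,0],"slide": [0,-0.0587,0],"jaw": 0.3},{"angular": [0,0,0],"slide": [0,0,0],"jaw": 0.3},{"angular": [0,0,0],"slide": [0,0,0],"jaw": 0.3}])

```text
time_s: 27.12
tool_pos: [0.4297, -0.2296, 0.0475]
tool_rot: [179.7, -35.2, 1.7]
force: [0.2, -0.3, -1.5]
grip_width: 0.0357
grasp_force: 39.9
```

```bash
python3 - <<'E'
from pk import *
st();plan(g(-.115,.0355,-.001),Y,35)
im=save('top','t9.png')
for v in(224,228,232):
    r=im[v,248:278].astype(int);print(v,(r.sum(1)//3))
E
```

```text
t 27.125 gauge-frame [-121.5   -6.3   47.5] rot [179.7 -35.2   1.7] F [ 0.2 -0.3 -1.5] q [ 79.  -5. -35. 139. -59.  31.   3.] w 0.03567493004548684
turn [ 0.0021 -0.0011 -0.0007] minrows 1.0 slide(after turn) [-0.003  -0.0105  0.0271] dist mm 14.6
224 [133 132 132 133 132 129 114  89  69  64  71  73  74  72  76  76  76  76
  76  80  82  95 113 125 128 128 128 128 129 128]
228 [129 128 128 128 129 123 111  86  66  62  64  66  69  71  69  70  68  70
  66  68  73  84 105 121 125 127 126 125 128 127]
232 [131 130 131 132 129 126 113  90  71  66  69  73  72  75  73  76  76  77
  78  78  79  86 107 124 129 130 131 130 131 131]
```

>>> step_arm(rows=[{"angular": [0,0,0],"slide": [0,-0.0105,0],"jaw": 0.3},{"angular": [0,0,0],"slide": [-0.0015,0,0.0136],"jaw": 0.3},{"angular": [0,0,0],"slide": [-0.0015,0,0.0136],"jaw": 0.3},{"angular": [0,0,0],"slide": [0,0,0],"jaw": 0.3}])

```text
time_s: 27.68
tool_pos: [0.4361, -0.2221, 0.0346]
tool_rot: [179.9, -35.2, 1.7]
force: [0.3, -0.0, -0.8]
grip_width: 0.036
grasp_force: 39.9
```

```bash
python3 - <<'E'
from pk import *
st();plan(g(-.105,.035,-.001),Y,35)
im=save('top','ta.png')
for v in(226,230,234):
    r=im[v,248:278].astype(float).sum(1)/3;print(v,r.round().astype(int))
print(gl(plane('top',262.2,228,.067)))
E
```

```text
t 27.675 gauge-frame [-115.     1.    34.6] rot [179.9 -35.2   1.7] F [ 0.3 -0.  -0.8] q [ 79.  -2. -37. 140. -61.  28.   5.] w 0.035970975790273724
turn [ 0.0011 -0.0008 -0.0006] minrows 1.0 slide(after turn) [0.0168 0.004  0.0107] dist mm 10.2
226 [132 134 133 129 114  90  66  60  62  64  67  66  67  70  70  70  71  73
  85 109 123 129 127 130 127 129 126 128 128 128]
230 [129 131 131 125 113  85  66  60  69  74  76  75  72  75  75  76  77  78
  86 108 121 131 130 131 130 130 131 131 129 129]
234 [133 133 132 128 114  88  66  64  71  76  75  74  74  73  74  75  73  76
  84 102 122 127 129 130 129 129 128 128 129 127]
[-60.3  -2.4  67. ]
```

>>> step_arm(rows=[{"angular": [0,0,0],"slide": [0.0168,0.004,0.0107],"jaw": 0.3},{"angular": [0,0,0],"slide": [0.0082,0,0.0057],"jaw": 0.3},{"angular": [0,0,0],"slide": [0,0,0],"jaw": 0.3}])

```text
time_s: 28.1
tool_pos: [0.4515, -0.2238, 0.0358]
tool_rot: [179.8, -35.2, 1.8]
force: [0.1, 0.3, -1.8]
grip_width: 0.0356
grasp_force: 39.9
```

```bash
python3 - <<'E'
from pk import *
st();plan(g(-.088,.0345,-.001),Y,35)
E
```

```text
t 28.1 gauge-frame [-99.5  -1.2  35.8] rot [179.8 -35.2   1.8] F [ 0.1  0.3 -1.8] q [ 78.  -1. -38. 138. -60.  27.   2.] w 0.03561525858698216
turn [ 0.0012 -0.001  -0.0001] minrows 1.0 slide(after turn) [ 0.0174 -0.0004  0.0154] dist mm 11.6
```

>>> step_arm(rows=[{"angular": [0,0,0],"slide": [0.0174,-0.0004,0.0154],"jaw": 0.3},{"angular": [0,0,0],"slide": [0.0123,0,0.0086],"jaw": 0.3},{"angular": [0,0,0],"slide": [0,0,0],"jaw": 0.3}])

```text
time_s: 28.48
tool_pos: [0.4704, -0.2238, 0.0344]
tool_rot: [179.8, -35.2, 1.7]
force: [0.0, -0.9, -1.7]
grip_width: 0.0357
grasp_force: 39.8
```

```bash
python3 - <<'E'
from pk import *
st();plan(g(-.060,.034,-.001),Y,35)
E
```

```text
t 28.475 gauge-frame [-80.7  -1.7  34.4] rot [179.8 -35.2   1.7] F [ 0.  -0.9 -1.7] q [ 77.   2. -39. 137. -58.  24.  -1.] w 0.035727834394075154
turn [ 0.0017 -0.001  -0.0005] minrows 1.0 slide(after turn) [ 0.0334 -0.0014  0.0244] dist mm 20.7
```

>>> step_arm(rows=[{"angular": [0,0,0],"slide": [0.0167,-0.0007,0.012],"jaw": 0.3},{"angular": [0,0,0],"slide": [0.0167,-0.0007,0.012],"jaw": 0.3},{"angular": [0,0,0],"slide": [0.0115,0,0.008],"jaw": 0.3},{"angular": [0,0,0],"slide": [0,0,0],"jaw": 0.3}])

```text
time_s: 28.98
tool_pos: [0.4982, -0.2221, 0.0344]
tool_rot: [179.8, -35.2, 1.7]
force: [2.9, -1.2, -3.4]
grip_width: 0.0361
grasp_force: 39.8
```

```bash
python3 - <<'E'
from pk import *
st();plan(g(-.040,.034,-.001),Y,35)
E
```

```text
t 28.975 gauge-frame [-52.8  -1.   34.4] rot [179.8 -35.2   1.7] F [ 2.9 -1.2 -3.4] q [ 74.   5. -40. 134. -54.  21.  -6.] w 0.03605522838277665
turn [ 0.0016 -0.0011 -0.0005] minrows 1.0 slide(after turn) [0.0205 0.0001 0.0154] dist mm 12.8
```

>>> step_arm(rows=[{"angular": [0,0,0],"slide": [0.0131,0,0.0092],"jaw": 0.3},{"angular": [0,0,0],"slide": [0.0049,0,0.0035],"jaw": 0.3},{"angular": [0,0,0],"slide": [0,0,0],"jaw": 0.3}])

```text
time_s: 29.35
tool_pos: [0.5086, -0.2218, 0.0342]
tool_rot: [179.8, -35.2, 1.7]
force: [-0.3, -2.1, -2.4]
grip_width: 0.0356
grasp_force: 39.8
```

```bash
python3 - <<'E'
from pk import *
st()
E
```

```text
t 29.35 gauge-frame [-42.5  -1.   34.2] rot [179.8 -35.2   1.7] F [-0.3 -2.1 -2.4] q [ 73.   6. -40. 133. -52.  20.  -9.] w 0.03561734952857832
```

>>> step_arm(rows=[{"angular": [0,0,0],"slide": [0.0049,0,0.0035],"jaw": 0.3},{"angular": [0,0,0],"slide": [0,0,0],"jaw": 0.3}])

```text
time_s: 29.6
tool_pos: [0.5115, -0.2217, 0.0342]
tool_rot: [179.8, -35.2, 1.7]
force: [-0.3, -1.9, -2.1]
grip_width: 0.0357
grasp_force: 39.8
```

```bash
python3 - <<'E'
from pk import *
st()
E
```

```text
t 29.6 gauge-frame [-39.6  -1.   34.2] rot [179.8 -35.2   1.7] F [-0.3 -1.9 -2.1] q [ 73.   6. -40. 133. -51.  20.  -9.] w 0.03567162638366425
```

>>> step_arm(rows=[{"angular": [0,0,0],"slide": [0.0049,0,0.0035],"jaw": 0.3},{"angular": [0,0,0],"slide": [0.0025,0,0.0018],"jaw": 0.3},{"angular": [0,0,0],"slide": [0,0,0],"jaw": 0.3}])

```text
time_s: 29.98
tool_pos: [0.5158, -0.2216, 0.0341]
tool_rot: [179.8, -35.2, 1.7]
force: [-3.5, -1.2, 0.7]
grip_width: 0.0355
grasp_force: 39.8
```

```bash
python3 - <<'E'
from pk import *
st()
E
```

```text
t 29.975 gauge-frame [-35.2  -1.   34.1] rot [179.8 -35.2   1.7] F [-3.5 -1.2  0.7] q [ 72.   7. -40. 132. -50.  19. -10.] w 0.03549212760084532
```

>>> step_arm(rows=[{"angular": [0,0,0],"slide": [0.0025,0,0.0018],"jaw": 0.3},{"angular": [0,0,0],"slide": [0,0,0],"jaw": 0.3}])

```text
time_s: 30.22
tool_pos: [0.5161, -0.2215, 0.0339]
tool_rot: [179.8, -35.1, 1.7]
force: [-21.5, 1.3, 18.8]
grip_width: 0.0358
grasp_force: 40.0
```

```bash
python3 - <<'E'
from pk import *
st()
E
```

```text
t 30.225 gauge-frame [-35.   -0.9  33.9] rot [179.8 -35.1   1.7] F [-21.5   1.3  18.8] q [ 72.   7. -40. 132. -50.  19. -11.] w 0.03575933533882389
```

>>> step_arm(rows=[{"angular": [0,0,0],"slide": [-0.002,0,-0.0014],"jaw": 0.3},{"angular": [0,0,0],"slide": [0,0,0],"jaw": 0.7},{"angular": [0,0,0],"slide": [0,0,0],"jaw": 0.7},{"angular": [0,0,0],"slide": [0,0,0],"jaw": 0.7},{"angular": [0,0,0],"slide": [0,0,-0.05],"jaw": 0.7},{"angular": [0,0,0],"slide": [0,0,-0.1],"jaw": 0.7},{"angular": [0,0,0],"slide": [0,0,0],"jaw": 0},{"angular": [0,0,0],"slide": [0,0,0],"jaw": 0},{"angular": [0,0,0],"slide": [0,0,0],"jaw": 0}])

```text
time_s: 31.35
tool_pos: [0.4732, -0.2213, 0.0942]
tool_rot: [180.0, -35.1, 1.7]
force: [-0.2, 0.1, 0.7]
grip_width: 0.0385
grasp_force: 0.0
```

```bash
python3 - <<'E'
from pk import *
st();angles('db');plan(g(-.090,.031,-.001),Y,35)
E
```

```text
t 31.35 gauge-frame [-77.9   0.7  94.2] rot [180.  -35.1   1.7] F [-0.2  0.1  0.7] q [ 77.  -7. -38. 134. -52.  34. -11.] w 0.038543007153760085
top 8 [(102, 177), (99, 177), (105, 178), (96, 179), (108, 181), (93, 182), (111, 184), (90, 186), (114, 187)]
top 17 [(63, 167), (99, 168), (102, 168), (66, 169), (60, 169), (96, 171), (105, 172), (69, 175), (57, 175)]
top 26.5 [(-129, 154), (-132, 153), (-102, 152), (-126, 152), (-99, 152), (-105, 152), (-96, 151), (-123, 151), (-117, 150)]
scene 8 [(99, 162), (102, 162), (96, 166), (105, 166), (93, 171), (108, 174), (90, 180), (111, 182), (87, 189)]
scene 17 [(99, 140), (102, 142), (96, 149), (105, 151), (60, 157), (57, 162), (63, 165), (93, 167), (108, 168)]
scene 26.5 [(147, 118), (144, 118), (150, 117), (141, 116), (153, 115), (156, 113), (138, 113), (-42, 112), (159, 112)]
turn [ 0.0005 -0.0006 -0.0007] minrows 1.0 slide(after turn) [-0.0923  0.0033  0.0896] dist mm 64.3
```

>>> step_arm(rows=[{"angular": [0,0,0],"slide": [-0.0461,0.0017,0.0448],"jaw": 0},{"angular": [0,0,0],"slide": [-0.0461,0.0017,0.0448],"jaw": 0},{"angular": [0,0,0],"slide": [0,0,0],"jaw": 0},{"angular": [0,0,0],"slide": [0.0246,0,0.0172],"jaw": 0},{"angular": [0,0,0],"slide": [0,0,0],"jaw": 0}])

```text
time_s: 32.08
tool_pos: [0.478, -0.224, 0.0336]
tool_rot: [179.8, -35.3, 1.8]
force: [-0.7, -0.6, -0.3]
grip_width: 0.0003
grasp_force: 0.0
```

```bash
python3 - <<'E'
from pk import *
st()
E
```

```text
t 32.075 gauge-frame [-73.1  -2.2  33.6] rot [179.8 -35.3   1.8] F [-0.7 -0.6 -0.3] q [ 75.   3. -38. 136. -57.  23.  -1.] w 0.00033831568249720887
```

>>> step_arm(rows=[{"angular": [0,0,0],"slide": [0.0066,-0.002,0.0066],"jaw": 0},{"angular": [0,0,0],"slide": [0.0033,0,0.0023],"jaw": 0},{"angular": [0,0,0],"slide": [0,0,0],"jaw": 0}])

```text
time_s: 32.45
tool_pos: [0.4829, -0.2229, 0.0316]
tool_rot: [179.8, -35.2, 1.7]
force: [-0.5, -0.8, -0.1]
grip_width: 0.0001
grasp_force: 0.0
```

```bash
python3 - <<'E'
from pk import *
st()
E
```

```text
t 32.45 gauge-frame [-68.1  -1.3  31.6] rot [179.8 -35.2   1.7] F [-0.5 -0.8 -0.1] q [ 75.   3. -39. 136. -57.  22.  -2.] w 7.794071063981075e-05
```

>>> step_arm(rows=[{"angular": [0,0,0],"slide": [0.0033,0,0.0023],"jaw": 0},{"angular": [0,0,0],"slide": [0.0025,0,0.0018],"jaw": 0},{"angular": [0,0,0],"slide": [0,0,0],"jaw": 0}])

```text
time_s: 32.83
tool_pos: [0.4847, -0.223, 0.0307]
tool_rot: [179.9, -35.0, 1.6]
force: [-14.9, 0.9, 11.8]
grip_width: 0.0007
grasp_force: 7.0
```

```bash
python3 - <<'E'
from pk import *
st()
E
```

```text
t 32.825 gauge-frame [-66.4  -1.4  30.7] rot [179.9 -35.    1.6] F [-14.9   0.9  11.8] q [ 74.   4. -39. 135. -56.  22.  -3.] w 0.0006865979165822083
```

The push stops firmly at the same place as with the master, so the bar is home. Retreat and check.

>>> step_arm(rows=[{"angular": [0,0,0],"slide": [-0.0164,0,-0.0115],"jaw": 0},{"angular": [0,0,0],"slide": [-0.0164,0,-0.0115],"jaw": 0},{"angular": [0,0,0],"slide": [0.04,0,-0.0574],"jaw": 0},{"angular": [0,0,0],"slide": [0.04,0,-0.0574],"jaw": 0},{"angular": [0,0,0],"slide": [0,0,0],"jaw": 0},{"angular": [0,0,0],"slide": [0,0,0],"jaw": 0}])

```text
time_s: 33.58
tool_pos: [0.4654, -0.223, 0.1007]
tool_rot: [179.8, -35.1, 1.7]
force: [-0.4, -0.1, -1.1]
grip_width: 0.0008
grasp_force: 0.0
```

```bash
python3 - <<'E'
from pk import *
st();angles('dc')
E
```

```text
t 33.575 gauge-frame [-85.6  -0.8 100.7] rot [179.8 -35.1   1.7] F [-0.4 -0.1 -1.1] q [ 77.  -9. -37. 134. -52.  35. -10.] w 0.0008356925027251473
top 8 [(102, 177), (99, 178), (105, 178), (96, 180), (108, 181), (93, 183), (111, 184), (90, 187), (114, 187)]
top 17 [(63, 167), (99, 167), (102, 168), (60, 169), (66, 170), (105, 171), (96, 172), (57, 175), (69, 176)]
top 26.5 [(-129, 154), (-132, 153), (-105, 152), (-102, 152), (-99, 152), (-96, 151), (-126, 151), (-108, 150), (-111, 149)]
scene 8 [(99, 160), (102, 161), (105, 165), (96, 165), (93, 172), (108, 172), (90, 181), (111, 181), (87, 190)]
scene 17 [(99, 139), (102, 141), (96, 149), (105, 152), (60, 157), (57, 161), (63, 164), (93, 166), (108, 169)]
scene 26.5 [(150, 118), (147, 118), (153, 118), (144, 117), (141, 116), (156, 115), (138, 114), (-42, 112), (-39, 110)]
```

The dial is stable: pointer at about 100.5°, mark at about 61.5°, so the pointer tip stands about 15.7 mm off the mark, inside the allowed range. The arm is clear.

```bash
python3 -c "
from cell import env
print(env.sign_off())"
```

```text
the job is handed in; nothing more can be done
None
```

The job is handed in, with no verdict returned: the bar is home under the tip, the dial is as zeroed on the master with its pointer tip about 15.7 mm (allowed 10–17.8 mm) past the mark, the master is back where it lay on the slab, and I saw no sign of the jar, spool or carton being touched but did not measure them at the end.

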